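Load the specimen cup into the tilted heater cup and close the retaining yoke

ROBOT

A 6-joint arm with a two-finger parallel gripper is mounted at the origin on the work surface. World frame = base frame: x ahead of the robot, y to its left, z up, the work surface at z = 0. Lengths are in m, angles in rad, forces in N, time in s.
With the tool pointing down it reaches from about 0.35 to 0.775 m from the base axis. Payload 7.3 kg.
Tool frame: the origin (TCP) lies at the very end of the fingers, on their centre line; the grasp point (between the pads) lies 19 mm behind it; z points along the fingers, y is the direction in which the jaws open and shut (so a half turn about z gives the same grasp; the last joint's range is limited). The gripper opens to 92 mm and grips with 3 to 60 N. Pads are 19 mm wide; open, the fingers measure 130 mm over their backs; the gripper's body (75 mm by 190 mm) begins 47 mm behind the grasp point.
Start: joints at [-1.313, 0.342, 1.524, -0, 1.275, -0.146], TCP at [0.206, -0.483, 0.227] pointing down, gripper open.
Joint ranges: [-2.53, 2.53], [-0.77, 2.02], [0.04, 2.7], [-1, 4.14], [0.28, 2.66], [-3.11, 3.11]. Speed limits (rad/s): [2.57, 2.57, 3.14, 3.14, 3.14, 3.14].

INTERFACE

Orientations are given as [roll, pitch, yaw] about the fixed x, y, z axes, in that order (R = Rz(yaw) Ry(pitch) Rx(roll)).
In Python, from cell import robot gives the robot as it stands.
- The arm moves only by the shell command python3 -m pendant 'ROWS' [OPENING] [FORCE]. ROWS is JSON, a list of rows, each a list of 2 entries, a list of its own where there are three numbers: the shift along the tool's x, y, z in mm, then the turn about the tool's z in degrees. In form: [[[x, y, z], turn], ...]. A call has 1 to 10 rows; each row is the pose to reach, as a shift and turn from the pose measured when the call began, along the tool's axes at that moment; what a row does not reach only later rows make up. A row lasts 1/12 s, in which the tool goes at most 41.7 mm and 7.16 degrees, less where a joint would pass 70% of its speed; a pose out of reach is approached as far as the arm can. A call with a gripper value outside its range is refused whole. OPENING is the opening, from 0 (shut) to 1 (fully open), set as the call begins (- or left out, the last holds). The fingers move at their own pace and stop on an object; FORCE is the grip in N (left out, the last holds). Time passes only in rows, so rows that repeat a pose let the fingers close. It gives the time, the measured TCP pose, the force and the opening at its end, in the units of the state.
- robot.observe(): the state, without advancing time (a new reading comes with each control period).
- robot.read_camera(name): name is "side" or "top" or "wrist"; returns the picture (480x640x3 uint8, red, green, blue); there is no depth.
- robot.calibration(name): a dict with "vfov" (degrees; the focal length in pixels is half the picture's height over the tangent of half this angle, whatever the lens; pixels are square), "cx", "cy" (the principal point, pixels), "rvec" (rotation vector, rad) and "tvec" (3), from world to camera coordinates, as OpenCV has them. Camera axes: x right, y down, z forward; pixel columns grow to the right and rows downward; lengths in m; the calibration is good to about 2 mm. A picture is of the moment at which its call begins: read the wrist's pose just before it. calibration takes no time and is no camera call; for the wrist camera it gives the pose at the moment of the call.
- robot.hand_in(): hands the job in, once; it reports no verdict.
Trained networks look in the newest picture that a camera, given by its name, has taken for a name from the list of things; names that differ only in an ending like _2 or _b are one class to them, and where a whole thing is asked for, a point or a joint stands for the part that bears it (a point fixed in the world has none). Each returns a list of dicts, best first, with "p" (0 to 1); they miss things now and then, are a little off and sometimes report something else, mostly with a low value. They report only what shows in the picture. A call takes as long as a camera call. They do not tell look-alikes from the thing itself.
- robot.find_in(camera, query): "xy" ([column, row] as shares, 0 to 1, of the picture: columns of its width, rows of its height, amid what is visible of it).
The state is a dict: "time": time; "qpos": joint angles; "qvel": joint speeds; "joint_efforts": joint torques, N m; "tool_pos": TCP position; "tool_rot": TCP orientation; "contact_force": force on the tool from outside, world axes, zero at the start; "torque": the same for the moment, N m; "opening": finger opening in m.
Only numpy, scipy, OpenCV 4.12 (cv2) and the standard library are available. Lean on these libraries where they do the work, as an engineer would, in place of code of your own. Each camera call takes 0.05 s, during which the arm holds its last target.

TASK

Load the test carriage: nest the loose bright-steel specimen cup, mouth up, fully down inside the same-shaped dark heater cup that leans towards the robot on the carriage, lowering it in rather than dropping it. Then swing the hinged yoke with the red bar fully down over the cup, and leave the jar, the brass weight and the screwdriver where they are.

Things in the scene. Friction and masses are not known exactly. Their poses are not given: they have to be found in the camera images.
- cup: Loose open cup of bright steel, 0.2 kg, standing mouth up on the table, round about its z axis, 78 mm high. Outside: cone of radius 17 mm at the base to 27 mm at 50 mm height, flaring to radius 32 mm at 54 mm, then a straight collar of radius 32 mm up to the rim (grip the collar across its 64 mm). Wall 3 mm. Origin: centre of the underside.
- holder: Dark heater cup fixed on the carriage's tilted plate, same shape as the loose cup (mouth 58 mm inside, rim at z = 78 mm). Origin: centre of that cup's underside, 40 mm above the table. z: out of its mouth, 30 degrees from vertical towards the robot; x: up the slope, away from the robot; y: level, along the bar. A fully nested cup is concentric, its origin at z = 26 mm.
- carriage: Grey and aluminium carriage, fixed to the table: base plate 200 x 150 x 12 mm, and two hinge posts 30 x 8 mm, 186 mm high, at x = 10 mm, y = -61 and +61 mm. Origin: on the table under the heater cup's base centre; z up, x away from the robot, y along the hinge. It carries the holder and the yoke.
- yoke (a joint): Hinge of the steel retaining yoke, rad: 0 = fully down over the cup, square to the holder's z axis; grows as it swings up and away from the robot; 2.09 = standing upright, 2.25 = stop. Stiff: it stays where it is left; about 3 N at the bar moves it. Down, it clears a fully nested cup's rim by 4 mm.
- yoke_bar (a point): Centre of the yoke's round red bar: 14 mm in diameter, 90 mm long between the two side arms (8 x 10 mm, 98 mm apart), along the holder's y axis, 140 mm from the hinge line. A steel cross strip 24 mm wide joins the arms 75 mm from the hinge.
- yoke_hinge (a point): Centre of the yoke's hinge line, at x = 75 mm, y = 0, z = 112 mm in the holder's frame; the line runs along the holder's y axis. Bar centre = hinge + 140 mm * (-cos(joint), 0, sin(joint)) in the holder's frame.
- jar: Bystander: amber jar with white cap, 56 mm in diameter, 90 mm high, standing. Origin: centre of the underside.
- weight: Bystander: brass calibration weight with a knob on top, 52 mm in diameter, 80 mm high, standing. Origin: centre of the underside.
- screwdriver: Bystander: yellow-handled screwdriver, 180 mm long, lying on the table along its x axis. Origin: middle of its underside.
Not all that is in view belongs to the job. Leave any blue or pink look-alike of the cup alone.

How it is judged:
By the outcome, as a careful person would: the job done as asked, in the order asked, and still so for the second after the job is handed in, with the robot touching nothing.
It also fails if it takes over 58 s, if anything falls off the work surface, if the arm or the gripper's body presses on something with over 40 N, if the wrist force passes 120 N, or if a joint passes its speed limit or range.

## Working session

There is one attempt and no reset: what is moved stays moved. The work goes in short steps, Python scripts to look and compute and a shell command to move; the robot and the scene stay as the last step left them, time stands still between calls to the robot, and variables do not carry over. Pictures are saved under pics/ and viewed, and the job is handed in when it is done.

```bash
ls; mkdir -p pics
python3 - <<'E'
from cell import robot
import cv2
for n in ["side","top","wrist"]:
    im=robot.read_camera(n); cv2.imwrite(f"pics/{n}0.png",im[:,:,::-1])
    print(n,robot.calibration(n))
    for q in ["cup","holder","yoke_bar","carriage","jar","weight","screwdriver"]:
        print(q,[(round(d['p'],2),round(d['xy'][0]*640),round(d['xy'][1]*480)) for d in robot.find_in(n,q)][:4])
print(robot.observe())
E
```

```text
pics
side {'vfov': 57.317278428922435, 'cx': 323.1364456799209, 'cy': 243.65621472077586, 'rvec': array([ 0.94034001, -2.51708509,  1.03907119]), 'tvec': array([0.40040351, 0.30019548, 0.73341614])}
cup [(0.86, 248, 370), (0.8, 307, 337), (0.7, 279, 427), (0.67, 199, 423)]
holder [(0.9, 298, 225)]
yoke_bar [(0.77, 291, 155)]
carriage [(0.6, 300, 241)]
jar [(0.86, 430, 204)]
weight [(0.62, 169, 332)]
screwdriver [(0.86, 365, 177), (0.46, 295, 157)]
top {'vfov': 44.97380999269122, 'cx': 325.6573149696456, 'cy': 237.37188051373866, 'rvec': array([ 2.18200714, -2.19757341,  0.09890468]), 'tvec': array([0.02110653, 0.49452562, 1.27602433])}
cup [(0.75, 180, 311), (0.67, 140, 263), (0.66, 246, 276), (0.31, 326, 165)]
holder [(0.58, 327, 185)]
yoke_bar [(0.75, 332, 169)]
carriage []
jar [(0.86, 471, 252)]
weight [(0.79, 184, 181)]
screwdriver []
wrist {'vfov': 71.63060134250243, 'cx': 321.591653989484, 'cy': 240.9420433910441, 'rvec': array([-2.42004399,  1.59789849,  0.22318326]), 'tvec': array([-0.52425408, -0.03359064,  0.389222  ])}
cup []
holder []
yoke_bar []
carriage []
jar []
weight []
screwdriver []
{'time': 1.2, 'qpos': array([-1.31299610e+00,  3.41993535e-01,  1.52408808e+00,  4.25058474e-07,
        1.27541488e+00, -1.45966180e-01]), 'qvel': array([-6.87780139e-05,  3.59761837e-04, -5.02673314e-04,  1.66303227e-03,
       -1.67537959e-03, -7.12559546e-04]), 'joint_efforts': array([ 1.49132218e-03, -4.31134450e+01, -2.44473839e+01,  7.19489786e-02,
        4.84723609e-02, -4.45317170e-06]), 'tool_pos': array([ 0.20630647, -0.48278718,  0.22674803]), 'tool_rot': array([3.14149746e+00, 1.35838393e-05, 4.03766279e-01]), 'contact_force': array([-0.89845895, -0.25207433, -0.39729832]), 'torque': array([0.03939906, 0.02457807, 0.01054431]), 'opening': 0.0919908258681116}
```

View pics/side0.png

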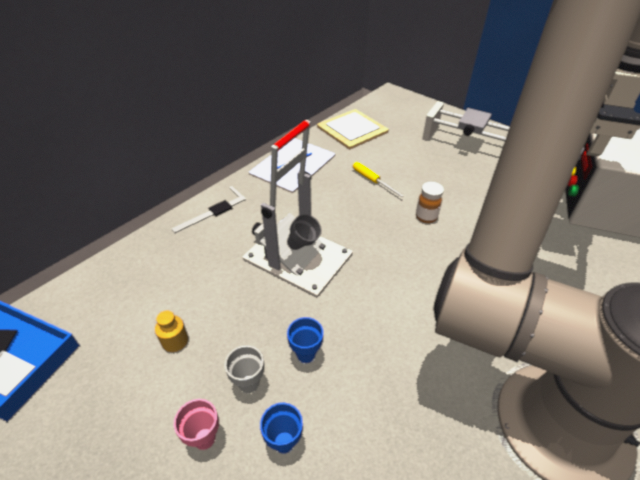

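View pics/top0.png

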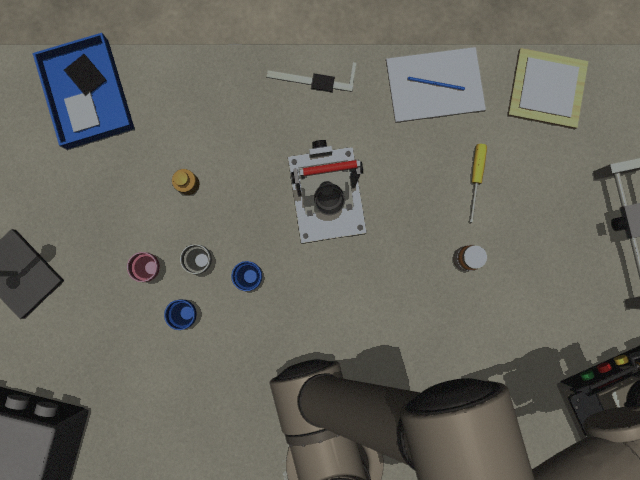

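View pics/wrist0.png

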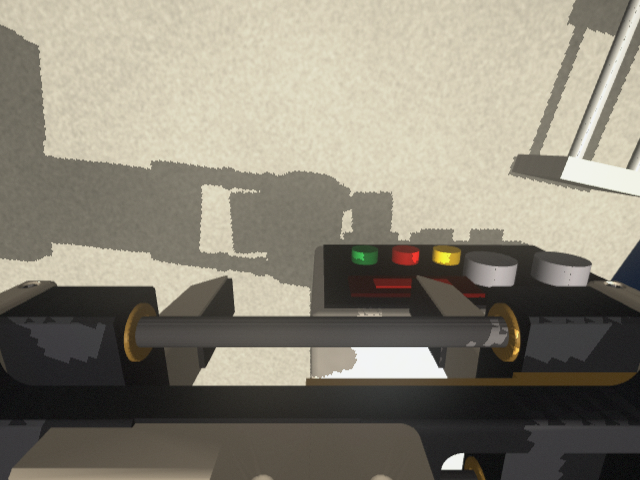

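Candidates for the cup: bright steel (side 246,370; top 197,259), pink (side 198,425), and two blue (side 306,340 and 281,428). The brass weight is at side 170,332. By the description I choose the steel one. Next I'll check close crops and measure.

```bash
cat > h.py <<'E'
import numpy as np,cv2
from scipy.optimize import least_squares
from cell import robot
def cam(n):
    c=robot.calibration(n); f=240/np.tan(np.radians(c['vfov']/2))
    K=np.array([[f,0,c['cx']],[0,f,c['cy']],[0,0,1]]); R=cv2.Rodrigues(np.array(c['rvec']))[0]
    return K,R,np.array(c['tvec'])
def proj(P,C):
    K,R,t=C; p=(np.atleast_2d(P)@R.T+t)@K.T; return p[:,:2]/p[:,2:]
def onplane(uv,z,C):
    K,R,t=C; d=R.T@np.linalg.inv(K)@np.array([uv[0],uv[1],1.]); o=-R.T@t; return o+d*(z-o[2])/d[2]
def tri(obs): # [(uv,C)]
    A=[];b=[]
    for uv,(K,R,t) in obs:
        d=R.T@np.linalg.inv(K)@np.array([uv[0],uv[1],1.]);d/=np.linalg.norm(d);o=-R.T@t
        M=np.eye(3)-np.outer(d,d);A.append(M);b.append(M@o)
    return np.linalg.lstsq(np.vstack(A),np.hstack(b),rcond=None)[0]
def crop(n,file,x,y,w,h,s,draw=[]):
    im=cv2.imread(file)[y:y+h,x:x+w]; im=cv2.resize(im,None,fx=s,fy=s,interpolation=cv2.INTER_CUBIC)
    for u,v in draw: cv2.circle(im,(int((u-x+.5)*s),int((v-y+.5)*s)),2,(0,255,0),-1)
    cv2.imwrite(n,im)
E
python3 - <<'E'
from h import *
a=cv2.imread('pics/side0.png');b=cv2.imread('pics/top0.png')
f=lambda im,x,y,w,h:cv2.resize(im[y:y+h,x:x+w],(400,300),interpolation=cv2.INTER_CUBIC)
o=np.vstack([np.hstack([f(a,200,330,100,75),f(b,150,220,100,75)]),np.hstack([f(a,220,110,160,200)if 0 else cv2.resize(a[110:300,220:380],(400,300)),cv2.resize(b[130:250,260:420],(400,300),interpolation=cv2.INTER_CUBIC)])])
cv2.imwrite('pics/c1.png',o)
T,S=cam('top'),cam('side')
print(-T[1].T@T[2],-S[1].T@S[2])
print('cup',onplane((197,259),.078,T),onplane((246,358),.078,S))
print('bar',tri([((331,168),T),((292,135),S)]))
E
```

```text
[0.39686556 0.03684367 1.30934313] [0.10849405 0.49394136 0.72978799]
cup [0.44602456 0.29126502 0.078     ] [0.44924748 0.28895701 0.078     ]
bar [0.59347263 0.01202114 0.31370702]
```

View pics/c1.png

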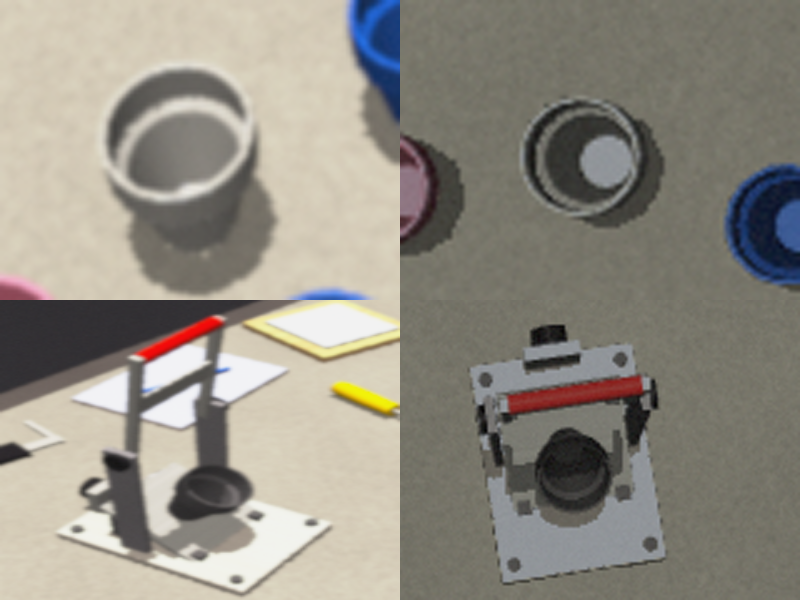

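```bash
cat > fit.py <<'E'
from h import *
T,S=cam('top'),cam('side')
def model(p):
    x,y,w,th,px=p
    c,s=np.cos(w),np.sin(w)
    W=lambda q:np.array([x+c*q[0]-s*q[1],y+s*q[0]+c*q[1],q[2]])
    H=lambda q:W(np.array([.866*q[0]-.5*q[2],q[1],.04+.5*q[0]+.866*q[2]]))
    pl=lambda a,b:W(np.array([px+a*.1,b*.075,.012]))
    bar=lambda b:H(np.array([.075-.14*np.cos(th),b*.045,.112+.14*np.sin(th)]))
    post=lambda a,b:W(np.array([.01+a*.015,b,.186]))
    return W,H,pl,bar,post
def rim(H,r=.032,z=.078): 
    return np.array([H((r*np.cos(a),r*np.sin(a),z)) for a in np.linspace(0,6.28,60)])
if __name__=='__main__':
    def res(p):
        W,H,pl,bar,post=model(p[:5]);
        obs=[(pl(1,1),T,(288,157.2)),(pl(1,-1),T,(354.4,148)),(pl(-1,-1),T,(366,232.8)),(pl(-1,1),T,(301.6,243.6)),
        (pl(1,1),S,(242.8,255.7)),(pl(-1,1),S,(318.8,295.6)),(pl(-1,-1),S,(352,250.6)),
        (bar(1),T,(302,171.6)),(bar(-1),T,(356.8,163.6)),(bar(1),S,(275.2,146.1)),(bar(-1),S,(308.8,122.7)),
        (H((0,0,.078)),T,(328.8,198)),(H((0,0,.078)),S,(305.6,229))]
        return np.hstack([proj(P,C)[0]-uv for P,C,uv in obs])
    r=least_squares(res,[.55,.02,.1,2.09,0],loss='soft_l1')
    print(r.x);print(res(r.x).reshape(-1,2).round(1))
    np.save('car.npy',r.x)
    W,H,pl,bar,post=model(r.x)
    pts=[pl(a,b) for a in(1,-1) for b in(1,-1)]+[bar(b) for b in(-1,0,1)]+list(rim(H))+[post(a,b) for a in(1,-1) for b in(.057,.065,-.057,-.065)]
    crop('pics/fs.png','pics/side0.png',220,110,160,200,3,proj(pts,S)); crop('pics/ft.png','pics/top0.png',260,130,130,120,5,proj(pts,T))
    t=cv2.imread('pics/ft.png');s=cv2.imread('pics/fs.png');o=np.zeros((600,800,3),np.uint8)
    t=cv2.resize(t,(430,397));s=cv2.resize(s,(370,462));o[:397,:430]=t;o[:462,430:]=s;cv2.imwrite('pics/f1.png',o)
    for C,uv in((T,(195.4,258.8)),(S,(244.5,363))): print(onplane(uv,.078,C))
E
python3 fit.py
```

```text
[ 0.60795749  0.0152304   0.14038545  1.93318894 -0.01751663]
[[ 0.2 -0.5]
 [-0.8 -0.7]
 [ 1.   1.2]
 [-0.7  0.2]
 [-0.   0.5]
 [-1.2 -0.7]
 [ 2.   0.4]
 [ 2.5 -0.6]
 [-1.2  0. ]
 [ 0.7  1.4]
 [-3.1  1.9]
 [ 0.9  0.5]
 [ 0.1 -3. ]]
[0.44647206 0.29464612 0.078     ]
[0.44423598 0.29678907 0.078     ]
```

View pics/f1.png

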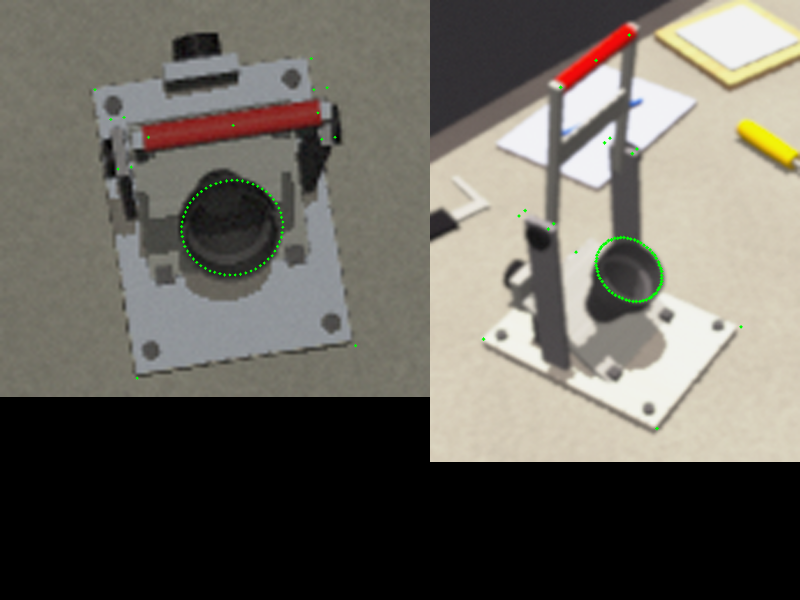

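```bash
cat >> h.py <<'E'
def Rt(o):
    r,p,w=o['tool_rot']; from scipy.spatial.transform import Rotation as Ro
    return Ro.from_euler('xyz',[r,p,w]).as_matrix()
def rel(target,o=None):
    o=o or robot.observe(); return (Rt(o).T@(np.array(target)-o['tool_pos'])*1000).round(1)
E
python3 - <<'E'
from h import *
o=robot.observe();K,R,t=cam('wrist');R0=Rt(o)
print('cam in tool',R0.T@(-R.T@t-o['tool_pos']),'axis',R0.T@R.T@[0,0,1],'camx',R0.T@R.T@[1,0,0])
print(R0.round(2))
p=np.load('car.npy')
from fit import model
W,H,pl,bar,post=model(p)
print('bar',bar(0),'mouth',H((0,0,.078)),'nested top',H((0,0,.101)))
print('cup rel',rel((.4455,.2955,.2)))
E
```

```text
cam in tool [ 0.07484066 -0.00109628 -0.15714301] axis [-2.75300965e-01  7.62211129e-04  9.61357789e-01] camx [ 2.56410153e-05  9.99999691e-01 -7.85505570e-04]
[[ 0.92  0.39  0.  ]
 [ 0.39 -0.92 -0.  ]
 [-0.    0.   -1.  ]]
bar [0.59456802 0.01333827 0.31267349] mouth [0.56934116 0.00977334 0.107548  ] nested top [0.5579543 0.0081642 0.127466 ]
cup rel [ 525.7 -621.7   26.7]
```

```bash
python3 -m pendant '[[[340,-210,-90],-70],[[340,-210,-90],-70],[[340,-210,-90],-70],[[340,-210,-90],-70],[[340,-210,-90],-70],[[340,-210,-90],-70],[[340,-210,-90],-70],[[340,-210,-90],-70],[[340,-210,-90],-70],[[340,-210,-90],-70]]' 0 10
python3 -c "
from h import *
print(rel((.545,.006,.300)), robot.observe()['qpos'])"
```

```text
time: 2.03
tool_pos: [0.4376, -0.1537, 0.3177]
tool_rot: [3.14, 0.0, 1.633]
contact_force: [0.9, -0.8, -0.8]
opening: 0.03
[152.7 117.1  17.8] [-5.03496300e-01  1.67540313e-01  1.50885196e+00  4.03932859e-04
  1.46395192e+00 -5.65434705e-01]
```

```bash
python3 -m pendant '[[[150,117,15],-70],[[150,117,15],-70],[[150,117,15],-70],[[150,117,15],-70],[[150,117,15],-70],[[150,117,15],-70],[[150,117,15],-70],[[150,117,15],-70],[[150,117,15],-70],[[150,117,15],-70]]' 0 10
python3 -c "
from h import *
o=robot.observe();print(rel((.545,.006,.300)), np.degrees(o['tool_rot'][2]),o['qpos'])
cv2.imwrite('pics/s1.png',robot.read_camera('side')[:,:,::-1])"
```

```text
time: 2.87
tool_pos: [0.5451, 0.0035, 0.3026]
tool_rot: [3.142, 0.001, 2.861]
contact_force: [-0.4, 0.2, 0.1]
opening: 0.0005
[0.8 2.4 2.6] 163.92599789181196 [-1.34192929e-01  3.33123734e-01  1.32800683e+00 -1.10470822e-04
  1.47937729e+00 -1.42443500e+00]
```

View pics/s1.png

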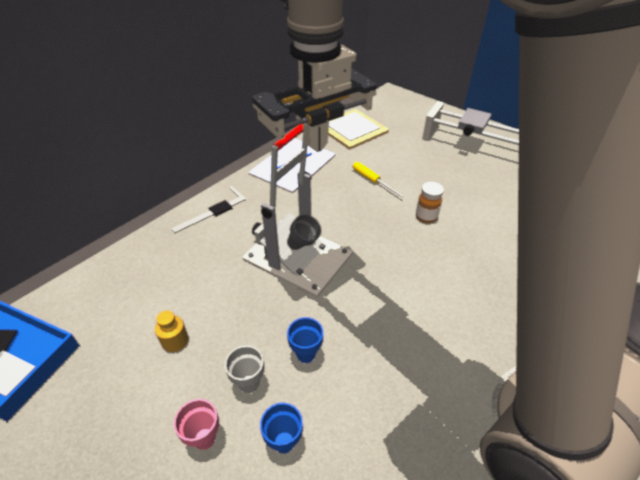

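```bash
python3 -m pendant '[[[-4,2,5],-7],[[-8,4,5],-14],[[-13,6,5],-21],[[-18,8,5],-24],[[-24,11,5],-24],[[-30,14,5],-24],[[-36,16,5],-24],[[-42,19,5],-24],[[-48,22,5],-24],[[-55,25,5],-24]]'
python3 -c "
from h import *
o=robot.observe();print( np.degrees(o['tool_rot'][2]))
cv2.imwrite('pics/s2.png',robot.read_camera('side')[100:300,200:400,::-1].repeat(3,0).repeat(3,1))"
```

```text
time: 3.75
tool_pos: [0.6053, 0.0125, 0.2978]
tool_rot: [-3.141, 0.001, -2.999]
contact_force: [-2.2, -1.2, 1.5]
opening: 0.0006
-171.84139358859483
```

View pics/s2.png

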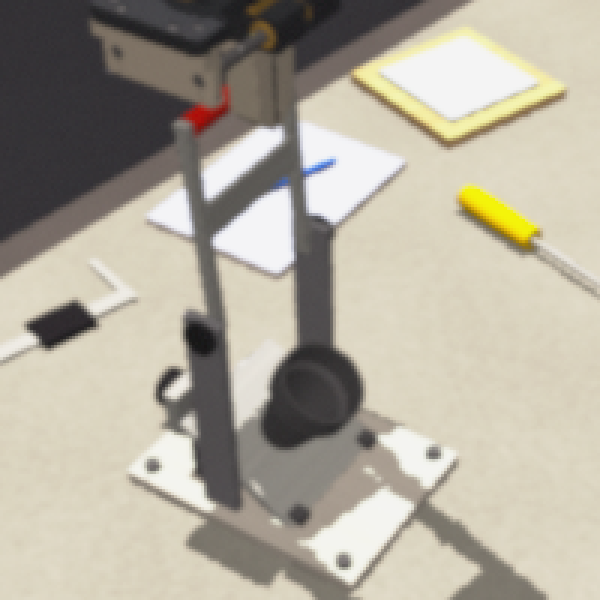

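```bash
python3 -m pendant '[[[-4,0,0],0],[[-8,0,0],0],[[-12,0,0],0],[[-12,0,0],0]]'
python3 -m pendant '[[[20,0,0],0],[[40,0,-10],0],[[60,0,-20],0],[[60,0,-20],0]]' 1
python3 -c "
from h import *
cv2.imwrite('pics/side2.png',robot.read_camera('side')[:,:,::-1])
cv2.imwrite('pics/w2.png',robot.read_camera('wrist')[:,:,::-1])
print(robot.find_in('wrist','holder'),rel((.4455,.2955,.15)))
np.save('w2.npy',np.array(cam('wrist'),dtype=object),allow_pickle=True)
"
```

```text
time: 4.13
tool_pos: [0.6168, 0.0142, 0.2969]
tool_rot: [3.141, -0.004, -2.999]
contact_force: [-10.1, -1.9, 0.5]
opening: 0.0005
time: 4.47
tool_pos: [0.5563, 0.0055, 0.32]
tool_rot: [-3.141, -0.0, -2.999]
contact_force: [-0.1, 1.0, 0.0]
opening: 0.0225
[{'xy': [0.5022, 0.5006], 'p': 0.67}] [ 69.9 302.8 167.5]Traceback (most recent call last):
  File "<string>", line 6, in <module>
    np.save('w2.npy',np.array(cam('wrist'),dtype=object),allow_pickle=True)
                     ~~~~~~~~^^^^^^^^^^^^^^^^^^^^^^^^^^^
ValueError: could not broadcast input array from shape (3,3) into shape (3,)
```

View pics/w2.png

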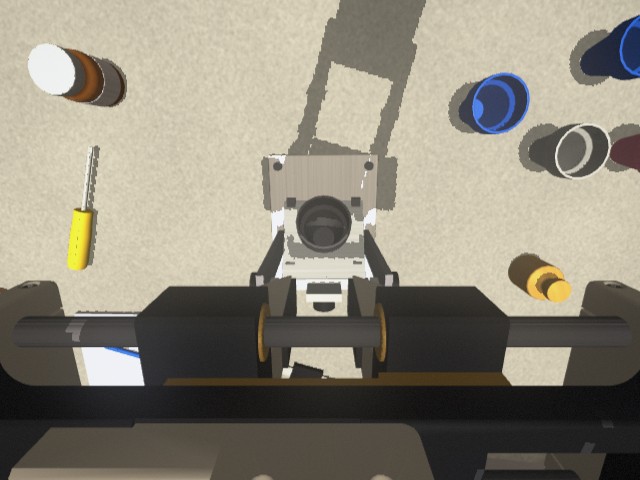

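View pics/side2.png

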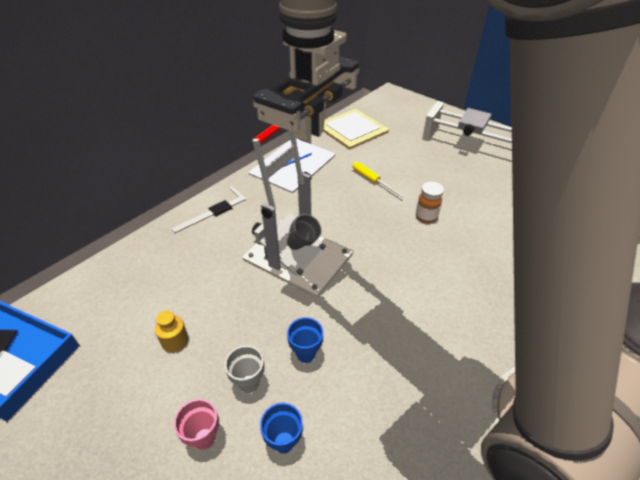

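```bash
cat > ov.py <<'E'
from h import *
from fit import model,rim
p=np.load('car.npy');W,H,pl,bar,post=model(p)
C=cam('wrist');T=cam('top')
print(onplane((324,223),.1075,C),onplane((328.8,198),.1075,T),H((0,0,.078)))
print('cup',onplane((583,151),.078,C))
pts=[pl(a,b) for a in(1,-1) for b in(1,-1)]+list(rim(H))+[post(a,b) for a in(1,-1) for b in(.057,.065,-.057,-.065)]
c=np.array([.4455,.2955,.078]);pc=[c+.032*np.array([np.cos(a),np.sin(a),0]) for a in np.linspace(0,6.28,50)]
crop('pics/o1.png','pics/w2.png',240,130,160,160,3.6,proj(pts,C));crop('pics/o2.png','pics/w2.png',520,100,110,110,3.6,proj(pc,C))
a=cv2.imread('pics/o1.png');b=cv2.imread('pics/o2.png');o=np.zeros((576,800,3),np.uint8)
o[:576,:480]=cv2.resize(a,(480,576)) if 0 else a[:, :480];bb=cv2.resize(b,(320,320));o[:320,480:]=bb;cv2.imwrite('pics/o3.png',o)
E
python3 ov.py
```

```text
[0.5673734  0.01080708 0.1075    ] [0.57040461 0.01171677 0.1075    ] [0.56934116 0.00977334 0.107548  ]
cup [0.44770583 0.29484421 0.078     ]
```

View pics/o3.png

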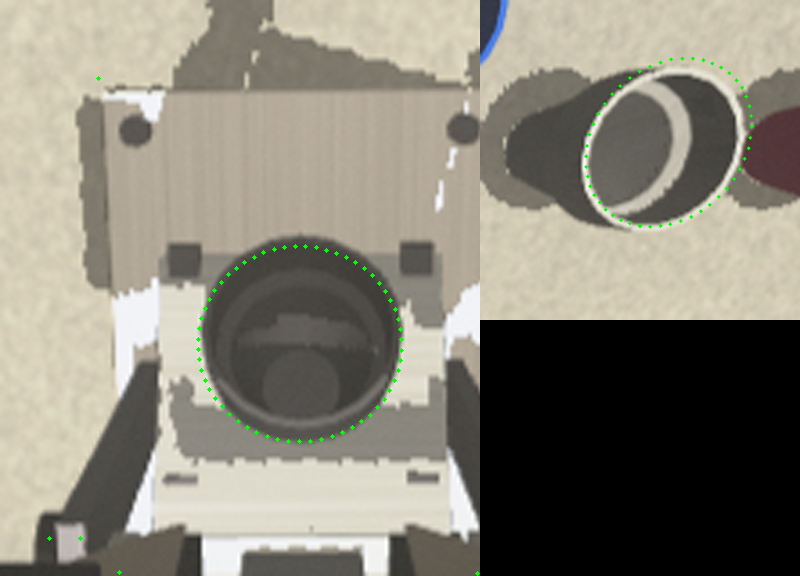

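```bash
python3 -m pendant '[[[30,10,0],0],[[45,50,20],0],[[69,303,120],0],[[69,303,120],0],[[69,303,120],0],[[69,303,120],0],[[69,303,120],0],[[69,303,120],0],[[69,303,120],0],[[69,303,120],0]]' 1
python3 -c "
from h import *
o=robot.observe()
im=robot.read_camera('wrist')[:,:,::-1].copy();C=cam('wrist')
print(C[2],o['opening'])
cv2.imwrite('pics/w3.png',im)
c=np.array([.447,.295,.078]);pc=[c+.032*np.array([np.cos(a),np.sin(a),0]) for a in np.linspace(0,6.28,50)]
for u,v in proj(pc,C): cv2.circle(im,(int(u+.5),int(v+.5)),1,(0,255,0),-1)
cv2.imwrite('pics/w3o.png',im);print(rel((.447,.295,.056)))
"
```

```text
time: 5.45
tool_pos: [0.4442, 0.3001, 0.194]
tool_rot: [3.141, -0.008, -2.995]
contact_force: [-1.4, -0.3, -0.4]
opening: 0.0913
[-0.23065191 -0.49109895  0.22810878] 0.091329814601872
[ -2.   -3.2 139.2]
```

View pics/w3o.png

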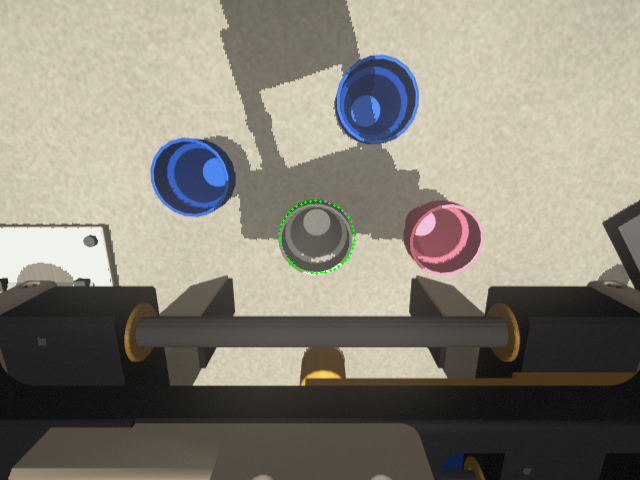

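```bash
python3 -m pendant '[[[-2,-3,20],0],[[-2,-3,50],0],[[-2,-3,80],0],[[-2,-3,105],0],[[-2,-3,125],0],[[-2,-3,139],0],[[-2,-3,139],0],[[-2,-3,139],0]]' 1
python3 -c "
from h import *
print(rel((.447,.295,.055)))"
```

```text
time: 6.17
tool_pos: [0.4477, 0.2944, 0.0559]
tool_rot: [-3.14, -0.007, -2.996]
contact_force: [0.2, -0.7, 0.5]
opening: 0.0918
[0.6 0.7 0.9]
```

```bash
python3 -m pendant '[[[0,0,0],0],[[0,0,0],0],[[0,0,0],0],[[0,0,0],0],[[0,0,0],0],[[0,0,0],0],[[0,0,0],0],[[0,0,0],0]]' 0 10
python3 -m pendant '[[[0,0,-10],0],[[0,0,-25],0],[[0,0,-50],0],[[0,0,-80],0],[[0,0,-110],0],[[0,0,-120],0],[[0,0,-120],0]]'
python3 -c "
from h import *
cv2.imwrite('pics/s4.png',robot.read_camera('side')[200:480,100:420,::-1].repeat(2,0).repeat(2,1))
cv2.imwrite('pics/w4.png',robot.read_camera('wrist')[:,:,::-1])"
```

```text
time: 6.83
tool_pos: [0.4481, 0.2946, 0.0565]
tool_rot: [-3.141, -0.006, -2.996]
contact_force: [-0.0, 0.7, 6.1]
opening: 0.064
time: 7.42
tool_pos: [0.4499, 0.2955, 0.1793]
tool_rot: [3.141, -0.001, -2.996]
contact_force: [0.2, 0.6, -1.1]
opening: 0.0639
```

View pics/s4.png

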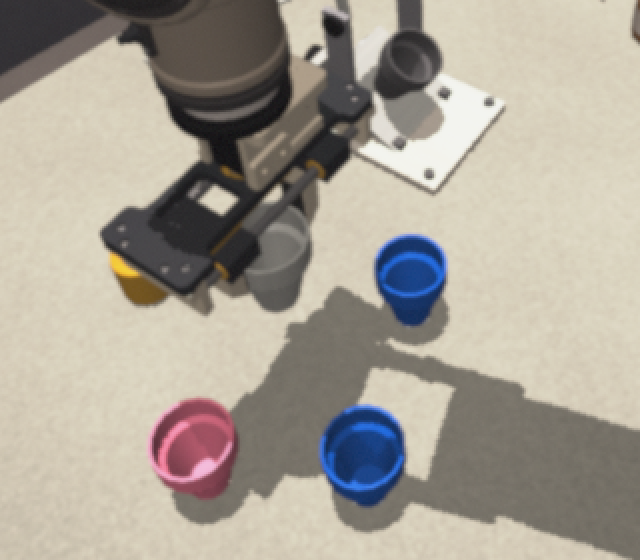

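View pics/w4.png

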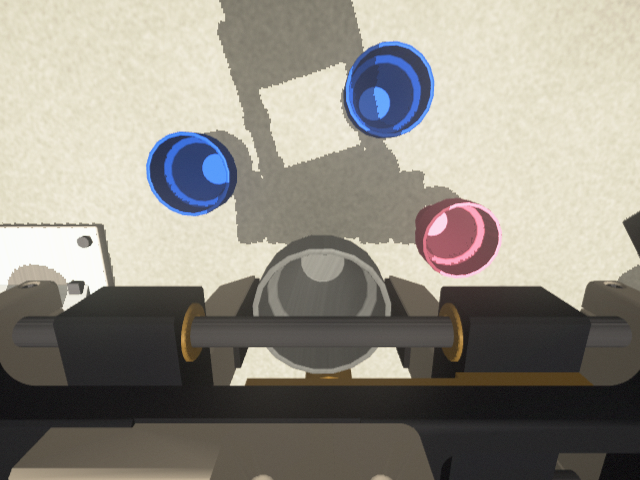

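```bash
cat > plan.py <<'E'
import numpy as np
zo=[0,50,54,78];ro=[17,27,32,32]
zi=[3,50.6,54.6,78];ri=[14.4,24,29,29]
zz=np.linspace(0,78,157)
cz=np.r_[zz,np.zeros(30)];cr=np.r_[np.interp(zz,zo,ro),np.linspace(0,17,30)]
CP=np.vstack([np.c_[cr,cz],np.c_[-cr,cz]])
hz=np.r_[zz[6:],[78]*7];hr=np.r_[np.interp(zz[6:],zi,ri),np.linspace(29,32,7)]
HP=np.vstack([np.c_[hr,hz],np.c_[-hr,hz]])
def pen(px,pz,a,hp):
    # cup pivot at holder (px,pz); a = tilt error rad: cup axis rotated from holder axis by a (a=-30deg: vertical => base to -x)
    # vertical up in holder frame: x=+.5,z=.866 -> cup axis up = (sin b,cos b), b=30deg at start ->0
    u=np.array([np.sin(a),np.cos(a)]);v=np.array([np.cos(a),-np.sin(a)])
    o=np.array([px,pz])-hp*u
    P=o+CP[:,:1]*v+CP[:,1:]*u
    r=abs(P[:,0]);z=P[:,1]
    inside=(z<78)&(z>-5)&(r<33)&((r>np.interp(z,zi,ri))|(z<3))
    d=np.where(inside,np.minimum(np.maximum(r-np.interp(z,zi,ri),3-z),78-z),0).max()
    Q=HP-o;qz=Q@u;qr=abs(Q@v)
    ins=(qz>0)&(qz<78)
    e=np.where(ins,np.interp(qz,zo,ro)-qr,0).max()
    return max(d,e,0)
def feas(px,pz,hp,tol=.6):
    A=np.radians(np.arange(-6,34,.5)); return np.degrees([a for a in A if pen(px,pz,a,hp)<tol])
if __name__=='__main__':
    hp=70
    for pz in range(160,94,-4):
        s=f'{pz}: '
        for px in range(-4,44,4):
            f=feas(px,pz,hp); s+=f'{px}:[{f.min():.0f},{f.max():.0f}] ' if len(f) else f'{px}:-- '
        print(s)
E
python3 plan.py
```

```text
160: -4:[-6,34] 0:[-6,34] 4:[-6,34] 8:[-6,34] 12:[-6,34] 16:[-6,34] 20:[-6,34] 24:[-6,34] 28:[-6,34] 32:[-6,34] 36:[-6,34] 40:[-6,34] 
156: -4:[-6,34] 0:[-6,34] 4:[-6,34] 8:[-6,34] 12:[-6,34] 16:[-6,34] 20:[-6,34] 24:[-6,34] 28:[-6,34] 32:[-6,34] 36:[-6,34] 40:[-6,34] 
152: -4:[-6,34] 0:[-6,34] 4:[-6,34] 8:[-6,34] 12:[-6,34] 16:[-6,34] 20:[-6,34] 24:[-6,34] 28:[-6,34] 32:[-6,34] 36:[-6,34] 40:[-6,34] 
148: -4:[-6,34] 0:[-6,34] 4:[-6,34] 8:[-6,34] 12:[-6,34] 16:[-6,34] 20:[-6,34] 24:[-6,34] 28:[-2,34] 32:[0,34] 36:[0,34] 40:[0,34] 
144: -4:[-6,28] 0:[-6,34] 4:[-6,34] 8:[-3,34] 12:[0,34] 16:[4,34] 20:[8,34] 24:[12,34] 28:[15,34] 32:[18,34] 36:[22,34] 40:[25,34] 
140: -4:[-6,6] 0:[-6,10] 4:[-6,32] 8:[-2,34] 12:[1,34] 16:[5,34] 20:[9,34] 24:[13,34] 28:[16,34] 32:[20,34] 36:[24,34] 40:[28,34] 
136: -4:[-6,6] 0:[-6,10] 4:[-6,14] 8:[-2,18] 12:[2,34] 16:[6,34] 20:[10,34] 24:[15,34] 28:[19,34] 32:[23,34] 36:[26,34] 40:[30,34] 
132: -4:[-6,6] 0:[-6,10] 4:[-6,14] 8:[-2,18] 12:[3,22] 16:[8,26] 20:[12,34] 24:[17,34] 28:[22,34] 32:[26,34] 36:[30,34] 40:[33,34] 
128: -4:[-6,6] 0:[-6,10] 4:[-6,14] 8
[... 184 characters left out ...]
8,34] 32:[33,34] 36:-- 40:-- 
120: -4:[-6,4] 0:[-6,10] 4:[-4,14] 8:[2,18] 12:[8,22] 16:[15,26] 20:[21,30] 24:[27,34] 28:[33,34] 32:-- 36:-- 40:-- 
116: -4:[-6,2] 0:[-6,6] 4:[-2,10] 8:[4,18] 12:[10,22] 16:[18,26] 20:[26,30] 24:[32,34] 28:-- 32:-- 36:-- 40:-- 
112: -4:[-6,2] 0:[-5,5] 4:[-2,8] 8:[6,12] 12:[14,16] 16:[23,26] 20:-- 24:-- 28:-- 32:-- 36:-- 40:-- 
108: -4:[-6,0] 0:[-4,4] 4:[-0,8] 8:[8,12] 12:-- 16:-- 20:-- 24:-- 28:-- 32:-- 36:-- 40:-- 
104: -4:[-6,-1] 0:[-4,4] 4:[1,7] 8:-- 12:-- 16:-- 20:-- 24:-- 28:-- 32:-- 36:-- 40:-- 
100: -4:[-5,-4] 0:[-2,2] 4:[4,5] 8:-- 12:-- 16:-- 20:-- 24:-- 28:-- 32:-- 36:-- 40:-- 
96: -4:-- 0:[0,0] 4:-- 8:-- 12:-- 16:-- 20:-- 24:-- 28:-- 32:-- 36:-- 40:--
```

```bash
cat > wp.py <<'E'
from h import *
import sys
yaw=.14;O=np.array([.6066,.0160]);c,s=np.cos(yaw),np.sin(yaw)
def tip(px,pz,hp=70,cx=0.): # mm; cx: cup centre offset along tool x (= -carriage x)
    x=.866*px-.5*pz+cx; z=40+.5*px+.866*pz-(hp-56.5)
    return np.array([O[0]+c*x/1000,O[1]+s*x/1000,z/1000])
E
python3 - <<'E'
from wp import *
o=robot.observe();C=cam('wrist')
P=onplane((321.5,311),o['tool_pos'][2]+.0215,C);print('cup in tool',Rt(o).T@(P-o['tool_pos']))
for w in [(22,165),(20,140),(20,128),(10,126),(0,122),(-2,110),(0,97)]: print(w,tip(*w).round(4),rel(tip(*w)))
print(np.degrees(o['tool_rot']))
E
```

```text
cup in tool [ 0.00238922  0.00102734 -0.02148455]
(22, 165) [0.5438 0.0071 0.1804] [ -52.9 -298.3   -4.8]
(20, 140) [0.5544 0.0086 0.1577] [ -63.9 -298.3   17.7]
(20, 128) [0.5604 0.0095 0.1473] [ -69.9 -298.3   28.1]
(10, 126) [0.5528 0.0084 0.1406] [ -62.3 -298.2   34.9]
(0, 122) [0.5462 0.0075 0.1322] [ -55.7 -298.2   43.4]
(-2, 110) [0.5504 0.0081 0.1208] [ -60.1 -298.2   54.8]
(0, 97) [0.5586 0.0092 0.1105] [ -68.4 -298.2   64.9]
[-179.92333164   -0.41770816 -171.65774753]
```

```bash
python3 -m pendant '[[[0,-20,-25],0],[[-10,-60,-25],0],[[-30,-100,-25],0],[[-50,-140,-25],0],[[-53,-180,-25],0],[[-53,-220,-25],0],[[-53,-255,-25],0],[[-54,-280,-20],0],[[-55,-295,-20],0],[[-55,-298,-20],0]]'
python3 - <<'E'
from wp import *
from fit import model,rim
im=robot.read_camera('wrist')[:,:,::-1].copy();C=cam('wrist')
S=cam('side');im2=robot.read_camera('side')[:,:,::-1].copy()
W,H,pl,bar,post=model([O[0],O[1],.14,2.25,-.0175])
cv2.imwrite('pics/w5r.png',im);cv2.imwrite('pics/s5r.png',im2)
R=rim(H)
for I,c in((im,C),(im2,S)):
  for u,v in proj(np.vstack([R,[pl(-1,1),pl(-1,-1),bar(1),bar(-1)]]),c): cv2.circle(I,(int(u+.5),int(v+.5)),0 if I is im2 else 1,(0,255,0),-1)
cv2.imwrite('pics/w5.png',im);cv2.imwrite('pics/s5.png',cv2.resize(im2[80:310,200:420],None,fx=2.6,fy=2.6,interpolation=cv2.INTER_CUBIC))
for w in [(22,165),(20,140),(20,128),(10,126),(0,122),(-2,110),(0,97)]: print(w,rel(tip(*w,cx=1.7)))
E
```

```text
time: 8.35
tool_pos: [0.5451, 0.0049, 0.1927]
tool_rot: [-3.141, -0.012, -2.999]
contact_force: [-0.0, -0.0, -1.6]
opening: 0.064
(22, 165) [-0.6 -0.  13.2]
(20, 140) [-11.6  -0.1  35.7]
(20, 128) [-17.7  -0.1  46. ]
(10, 126) [-10.1  -0.   52.8]
(0, 122) [-3.5 -0.  61.4]
(-2, 110) [-7.9 -0.  72.7]
(0, 97) [-16.3  -0.1  82.9]
```

View pics/w5.png

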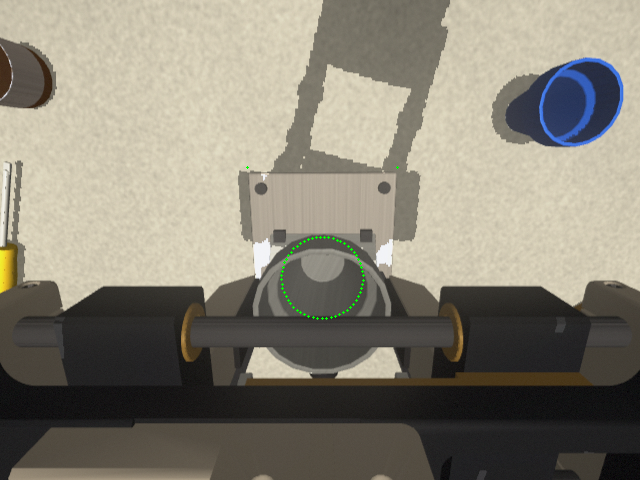

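View pics/s5.png

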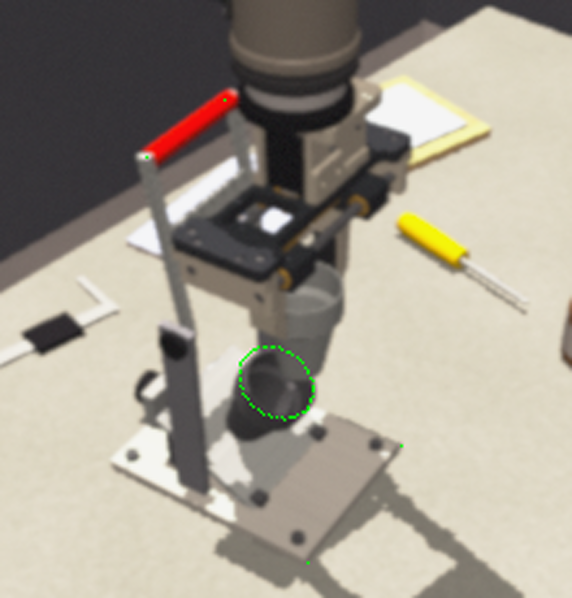

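```bash
python3 -m pendant '[[[-3,-1,8],0],[[-6,-1,16],0],[[-9,-1,26],0],[[-12,-1,36],0],[[-15,-1,41],0],[[-18,-1,46],0],[[-18,-1,46],0]]'
python3 - <<'E'
from wp import *
cv2.imwrite('pics/s6.png',cv2.resize(robot.read_camera('side')[130:300,220:380,::-1],None,fx=3.5,fy=3.5,interpolation=cv2.INTER_CUBIC))
for w in [(20,128),(10,126),(0,122),(-2,110),(0,97)]: print(w,rel(tip(*w,cx=1.7)))
E
```

```text
time: 9.03
tool_pos: [0.5625, 0.0092, 0.146]
tool_rot: [3.141, -0.013, -2.997]
contact_force: [-0.8, -0.2, -1.5]
opening: 0.0639
(20, 128) [ 0.4  0.7 -0.6]
(10, 126) [7.9 0.7 6.2]
(0, 122) [14.5  0.8 14.7]
(-2, 110) [10.1  0.7 26.1]
(0, 97) [ 1.7  0.7 36.2]
```

View pics/s6.png

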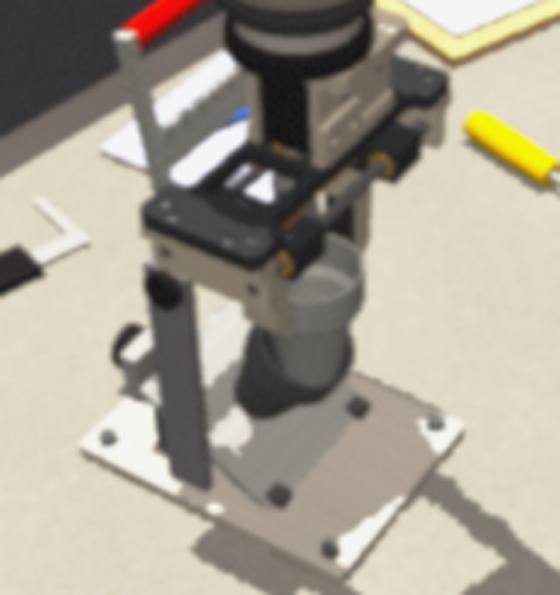

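Run:
```python
from wp import *
from fit import model,rim
im2=robot.read_camera('side')[:,:,::-1].copy();S=cam('side')
W,H,pl,bar,post=model([O[0],O[1],.14,2.25,-.0175]);R=rim(H)
a=cv2.resize(im2[190:250,280:330],None,fx=8,fy=8,interpolation=cv2.INTER_CUBIC);b=a.copy()
o=robot.observe();Rr=Rt(o);base=[o['tool_pos']+Rr@[.0017+.017*np.cos(t),.017*np.sin(t),.0565] for t in np.linspace(0,6.28,40)]
for u,v in proj(R,S): cv2.circle(b,(int((u-280+.5)*8),int((v-190+.5)*8)),2,(0,255,0),-1)
for u,v in proj(base,S): cv2.circle(b,(int((u-280+.5)*8),int((v-190+.5)*8)),2,(0,0,255),-1)
a=cv2.convertScaleAbs(a,alpha=1.5)
cv2.imwrite('pics/s7.png',np.hstack([a,b]))
w=robot.read_camera('wrist')[:,:,::-1];cv2.imwrite('pics/w7.png',w)
```

```text
(no output)
```

View pics/s7.png

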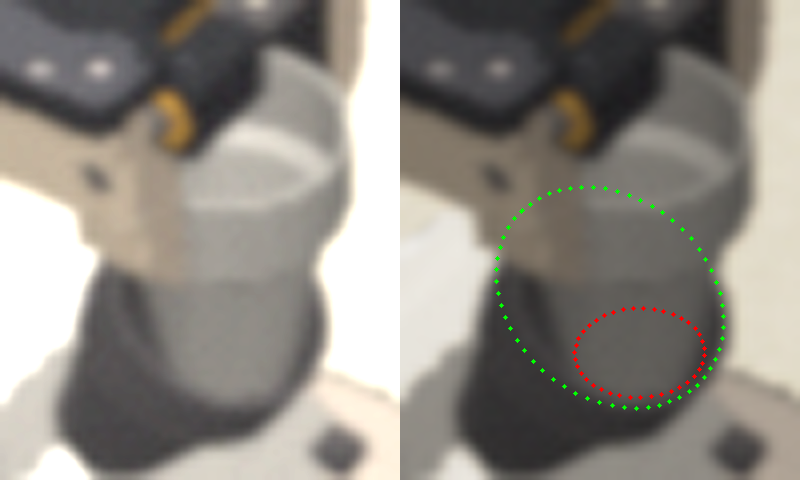

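View pics/w7.png

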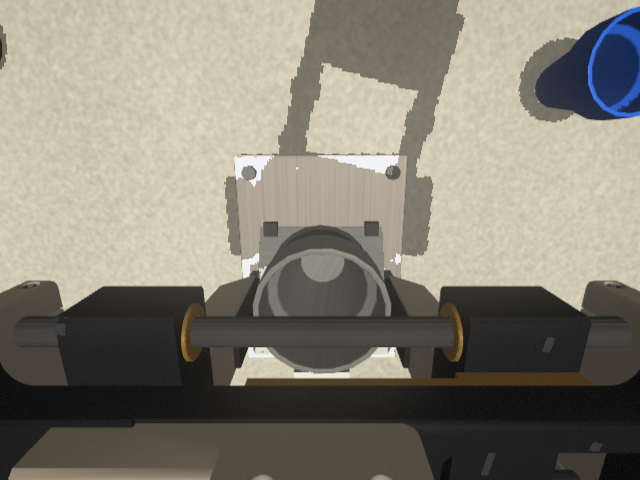

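```bash
python3 -m pendant '[[[2,0,1],0],[[4,0,3],0],[[6,0,5],0],[[8,0,6],0],[[10,0,9],0],[[12,0,12],0],[[14,0,15],0],[[14,0,15],0]]'
python3 - <<'E'
from wp import *
cv2.imwrite('pics/s8.png',cv2.resize(robot.read_camera('side')[170:260,250:350,::-1],None,fx=6,fy=6,interpolation=cv2.INTER_CUBIC))
for w in [(0,122),(-2,110),(0,97)]: print(w,rel(tip(*w,cx=1.7)))
E
```

```text
time: 9.85
tool_pos: [0.5479, 0.0067, 0.1321]
tool_rot: [-3.141, -0.012, -2.998]
contact_force: [0.5, -0.1, -1.1]
opening: 0.0634
(0, 122) [0.1 1.  0.1]
(-2, 110) [-4.3  1.  11.5]
(0, 97) [-12.6   0.9  21.6]
```

View pics/s8.png

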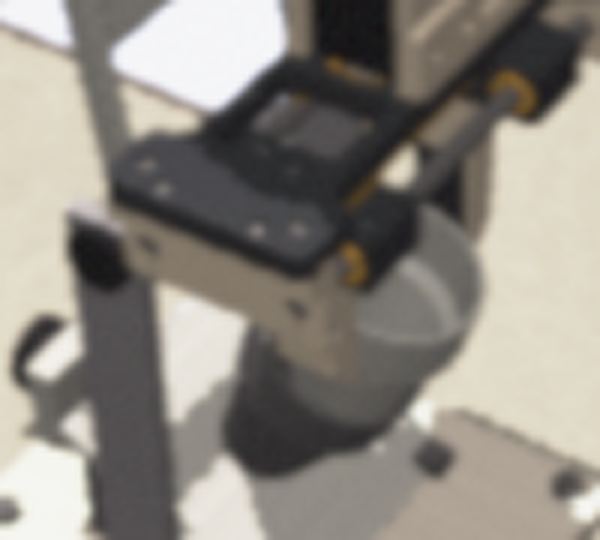

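```bash
python3 -m pendant '[[[-1,0,3],0],[[-2,0,6],0],[[-3,0,9],0],[[-4,0,12],0],[[-6,0,15],0],[[-6,0,15],0]]'
python3 - <<'E'
from wp import *
cv2.imwrite('pics/s9.png',cv2.resize(robot.read_camera('side')[170:260,250:350,::-1],None,fx=6,fy=6,interpolation=cv2.INTER_CUBIC))
for w in [(-2,110),(0,97)]: print(w,rel(tip(*w,cx=1.7)))
E
```

```text
time: 10.4
tool_pos: [0.5554, 0.0075, 0.1188]
tool_rot: [-3.141, -0.008, -2.998]
contact_force: [0.1, -0.1, 10.1]
opening: 0.0628
(-2, 110) [ 3.   1.3 -1.9]
(0, 97) [-5.3  1.3  8.3]
```

View pics/s9.png

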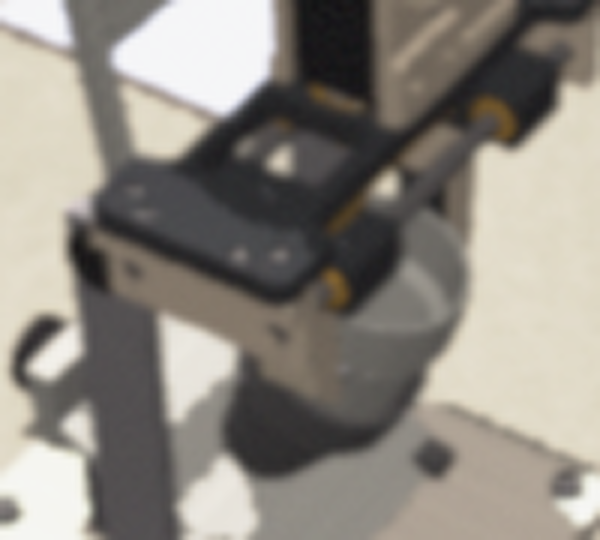

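```bash
python3 -m pendant '[[[-1,0,1],0],[[-2,0,2],0],[[-3,0,4],0],[[-3,0,4],0]]' 0 6
python3 - <<'E'
from wp import *
cv2.imwrite('pics/s10.png',cv2.resize(robot.read_camera('side')[170:260,250:350,::-1],None,fx=6,fy=6,interpolation=cv2.INTER_CUBIC))
cv2.imwrite('pics/w10.png',robot.read_camera('wrist')[120:420,140:500,::-1].repeat(2,0).repeat(2,1))
for w in [(-2,110),(0,97)]: print(w,rel(tip(*w,cx=1.7)))
E
```

```text
time: 10.78
tool_pos: [0.5592, 0.0078, 0.1158]
tool_rot: [-3.14, -0.006, -2.998]
contact_force: [0.6, -0.3, 5.5]
opening: 0.0634
(-2, 110) [ 6.8  1.6 -4.9]
(0, 97) [-1.4  1.6  5.3]
```

View pics/s10.png

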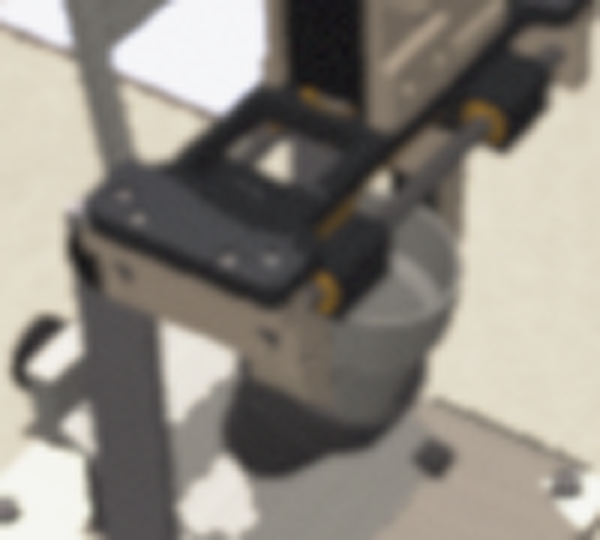

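View pics/w10.png

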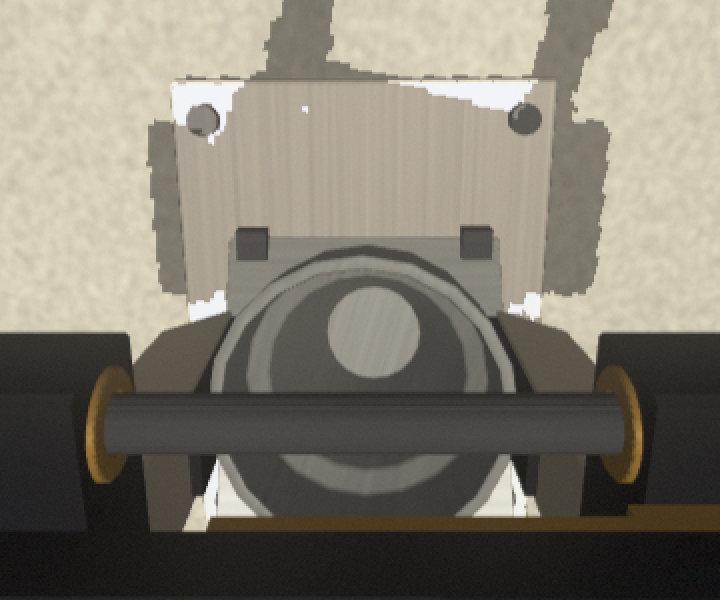

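```bash
cat > cupfit.py <<'E'
from wp import *
def fit(Lx,Rx,Ty,fl,C=None,flr=14.4):
    # full-image px: rim outer left/right extremes, top; floor (l,r,t,b)
    C=C or cam('wrist');t=np.linspace(0,2*np.pi,200)
    def ring(p,z,r):
        a,b=p[3:5];ax=np.array([a,b,1.]);ax/=np.linalg.norm(ax)
        u=np.cross([0,1.,0],ax);u/=np.linalg.norm(u);v=np.cross(ax,u)
        return proj(np.array(p[:3])+z*ax+r*(np.cos(t)[:,None]*u+np.sin(t)[:,None]*v),C)
    def res(p):
        R=ring(p,.078,.032);F=ring(p,.003,flr/1000)
        return np.array([R[:,0].min()-Lx,R[:,0].max()-Rx,R[:,1].min()-Ty,F[:,0].min()-fl[0],F[:,0].max()-fl[1],F[:,1].min()-fl[2],F[:,1].max()-fl[3]])
    x0=[O[0]-.013,O[1],.0625,-.5,-.07]
    r=least_squares(res,x0,x_scale=[.01,.01,.01,.1,.1]);p=r.x
    ax=np.array([p[3],p[4],1]);ax/=np.linalg.norm(ax)
    cc=np.array([c*ax[0]+s*ax[1],-s*ax[0]+c*ax[1],ax[2]])
    d=p[:2]-O;q=np.array([c*d[0]+s*d[1],-s*d[0]+c*d[1],p[2]])*1000
    hz=-.5*q[0]+.866*(q[2]-40);hx=.866*q[0]+.5*(q[2]-40)
    print('res',r.fun.round(1),'tilt toward robot',np.degrees(np.arctan2(-cc[0],cc[2])).round(1),'lateral',np.degrees(np.arctan2(cc[1],cc[2])).round(1),'origin holder xyz',np.round([hx,q[1],hz],1))
E
python3 - <<'E'
from cupfit import *
h=lambda x,y:(x/2+140,y/2+120)
fit(212/2+140,515/2+140,256/2+120,(328/2+140,420/2+140,286/2+120,378/2+120))
E
```

```text
res [-0.3  0.3 -0.   0.7 -0.7  1.  -0.9] tilt toward robot 11.4 lateral -2.9 origin holder xyz [-14.2   3.1  45.2]
```

Run:
```python
from cupfit import *
def cuppts(hx,hy,hz,tilt):
    a=np.radians(tilt);ax=np.array([-np.sin(a),0,np.cos(a)]);u=np.array([np.cos(a),0,np.sin(a)]);v=np.array([0,1,0])
    o=np.array([.866*hx-.5*hz,hy,40+.5*hx+.866*hz]);t=np.linspace(0,6.28,60)
    P=np.vstack([o+z*ax+r*(np.cos(t)[:,None]*u+np.sin(t)[:,None]*v) for z,r in((78,32),(54,32),(3,14.4),(0,17))])/1000
    return np.c_[O[0]+c*P[:,0]-s*P[:,1],O[1]+s*P[:,0]+c*P[:,1],P[:,2]]
S=cam('side');Wc=cam('wrist')
s0=robot.read_camera('side')[:,:,::-1];w0=robot.read_camera('wrist')[:,:,::-1]
rows=[]
for h in((0,0,31,30),(-14,3,45,11.4),(-3,0,33,22)):
    a=cv2.resize(s0[180:260,270:350],(400,400),interpolation=cv2.INTER_CUBIC)
    b=cv2.resize(w0[200:400,220:420],(400,400))
    P=cuppts(*h)
    for u,v in proj(P,S): cv2.circle(a,(int((u-270+.5)*5),int((v-180+.5)*5)),1,(0,255,0),-1)
    for u,v in proj(P,Wc): cv2.circle(b,(int((u-220+.5)*2),int((v-200+.5)*2)),1,(0,255,0),-1)
    rows.append(np.vstack([a,b]))
o=np.hstack(rows);cv2.imwrite('pics/h1.png',cv2.resize(o,(800,533),interpolation=cv2.INTER_AREA))
```

```text
(no output)
```

View pics/h1.png

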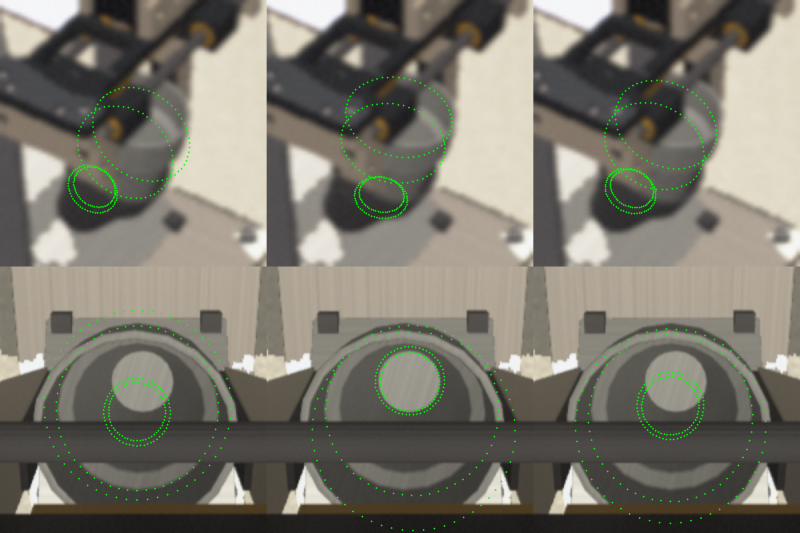

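Run:
```python
from cupfit import *
s0=robot.read_camera('side')[:,:,::-1]
a=cv2.resize(s0[190:250,275:335],(800,600)[1:]*2,interpolation=cv2.INTER_LANCZOS4)
cv2.imwrite('pics/z1.png',cv2.convertScaleAbs(a,alpha=1.6))
```

```text
(no output)
```

View pics/z1.png

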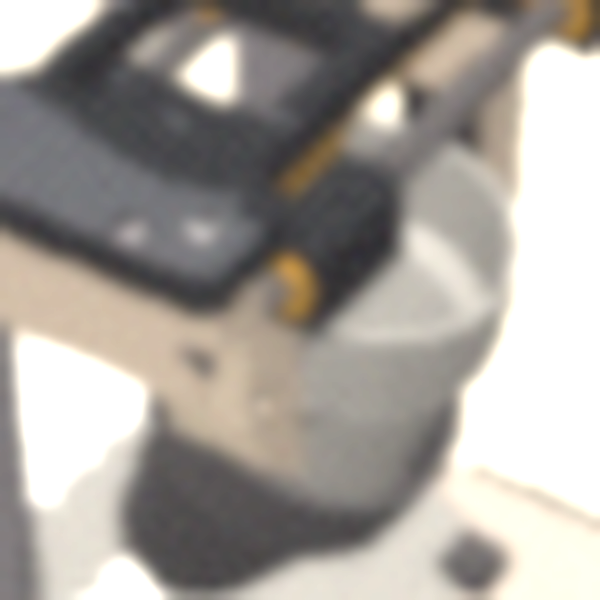

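```bash
python3 - <<'E'
from plan import *
for hp in (55,62):
  print(hp)
  for o in (50,44,38,32,28):
    s=f'base depth {o}: '
    for px in range(-16,14,3):
        f=feas(px,o+hp,hp); s+=f'{px}:[{f.min():.0f},{f.max():.0f}] ' if len(f) else f'{px}:-- '
    print(s)
E
python3 - <<'E'
from wp import *
o=robot.observe();d=o['tool_pos'][:2]-O;x=(c*d[0]+s*d[1])*1000;z=o['tool_pos'][2]*1000+19-40
print('grasp pt in holder',.866*x+.5*z,-.5*x+.866*z, 'y',(-s*d[0]+c*d[1])*1000)
E
```

```text
55
base depth 50: -16:-- -13:-- -10:-- -7:[-6,-0] -4:[-6,6] -1:[-6,12] 2:[-6,16] 5:[-3,20] 8:[3,24] 11:[11,28] 
base depth 44: -16:-- -13:-- -10:-- -7:[-6,-4] -4:[-6,2] -1:[-6,6] 2:[-4,10] 5:[-1,13] 8:[8,24] 11:[24,28] 
base depth 38: -16:-- -13:-- -10:-- -7:-- -4:[-6,1] -1:[-6,4] 2:[-3,8] 5:[2,12] 8:-- 11:-- 
base depth 32: -16:-- -13:-- -10:-- -7:-- -4:-- -1:[-6,3] 2:[-2,6] 5:-- 8:-- 11:-- 
base depth 28: -16:-- -13:-- -10:-- -7:-- -4:-- -1:[-2,2] 2:[-1,1] 5:-- 8:-- 11:-- 
62
base depth 50: -16:-- -13:-- -10:[-6,-6] -7:[-6,-0] -4:[-6,4] -1:[-6,10] 2:[-6,14] 5:[-2,17] 8:[2,20] 11:[8,24] 
base depth 44: -16:-- -13:-- -10:-- -7:[-6,-4] -4:[-6,2] -1:[-6,5] 2:[-4,8] 5:[-1,12] 8:[6,15] 11:[14,24] 
base depth 38: -16:-- -13:-- -10:-- -7:-- -4:[-6,1] -1:[-6,4] 2:[-3,7] 5:[2,10] 8:[14,14] 11:-- 
base depth 32: -16:-- -13:-- -10:-- -7:-- -4:[-6,-4] -1:[-4,2] 2:[-2,6] 5:-- 8:-- 11:-- 
base depth 28: -16:-- -13:-- -10:-- -7:-- -4:-- -1:[-4,2] 2:[-1,2] 5:-- 8:-- 11:-- 
grasp pt in holder 5.637100415879495 106.22915437745836 y -1.5379554243221014
```

```bash
python3 -m pendant '[[[2,1,-4],0],[[5,1.5,-9],0],[[7,1.5,-8],0],[[9,1.5,-7],0],[[12,1.5,-5],0],[[14,1.5,-4],0],[[14,1.5,-4],0]]' 0 10
cat > look.py <<'E'
from cupfit import *
import sys
n=sys.argv[1]
s0=robot.read_camera('side')[:,:,::-1]
a=cv2.resize(s0[190:250,275:335],(400,400),interpolation=cv2.INTER_LANCZOS4)
b=robot.read_camera('wrist')[200:400,220:420,::-1]
cv2.imwrite(f'pics/{n}.png',np.hstack([cv2.convertScaleAbs(a,alpha=1.6),cv2.resize(b,(400,400))]))
o=robot.observe();d=o['tool_pos'][:2]-O;x=(c*d[0]+s*d[1])*1000;z=o['tool_pos'][2]*1000+19-40
print('grasp pt in holder',.866*x+.5*z,-.5*x+.866*z, 'y',(-s*d[0]+c*d[1])*1000,o['contact_force'],o['torque'])
E
python3 look.py k1
```

```text
time: 11.62
tool_pos: [0.5444, 0.0072, 0.1195]
tool_rot: [-3.14, -0.007, -2.998]
contact_force: [1.3, 0.1, -0.3]
opening: 0.0623
grasp pt in holder -4.924081117031498 116.68431706194332 y -0.02142492999145096 [ 0.79541085 -0.82713353 -1.1302286 ] [ 0.11404    -0.22188727 -0.03625287]
```

View pics/k1.png

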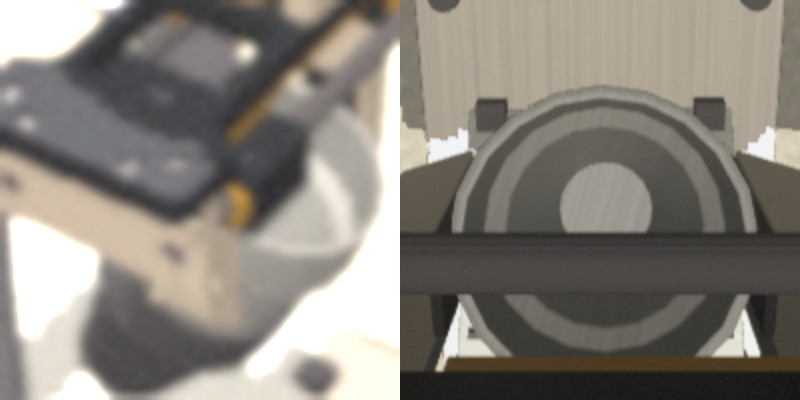

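```bash
python3 -c "
from cupfit import *
fit(246.5,397.5,244,(300,346,281,327))"
```

```text
res [-0.2  0.2 -0.   0.7 -0.7  0.5 -0.4] tilt toward robot 21.5 lateral -0.7 origin holder xyz [-13.3   2.   52. ]
```

```bash
python3 -m pendant '[[[-1,0,2],0],[[-3,0,4],0],[[-5,0,6],0],[[-7,0,8],0],[[-9,0,9.5],0],[[-11,0,11],0],[[-11,0,11],0]]' 0 10
python3 look.py k2
```

```text
time: 12.3
tool_pos: [0.5572, 0.009, 0.1101]
tool_rot: [-3.14, -0.003, -2.998]
contact_force: [-0.1, 1.2, 11.2]
opening: 0.062
grasp pt in holder 1.2331459885198228 102.22651667147923 y -0.0557245132120094 [-0.13212382 -0.54089431 10.94239933] [ 0.37614378 -0.1956632  -0.02923888]
```

View pics/k2.png

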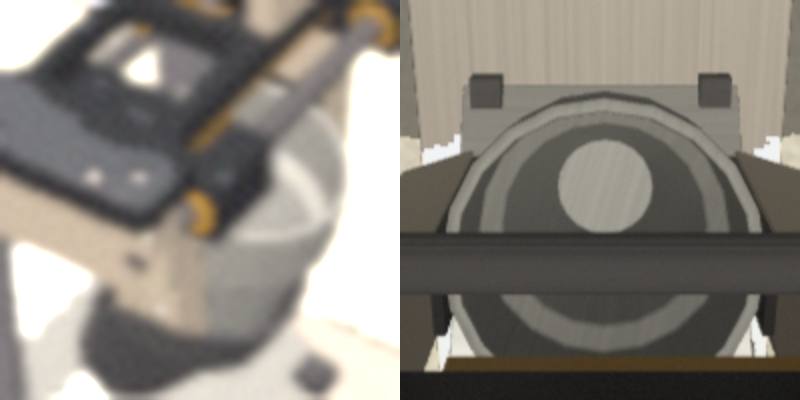

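```bash
python3 -c "
from cupfit import *
fit(243.5,400,246.5,(299,346,269.5,316))"
```

```text
res [-0.2  0.2 -0.   0.8 -0.8  0.6 -0.6] tilt toward robot 14.9 lateral -0.4 origin holder xyz [-13.8   1.6  44. ]
```

```bash
python3 -m pendant '[[[-1,0,-4],0],[[-4,0,-9],0],[[-7,0,-15],0],[[-10,0,-21],0],[[-13,0,-28],0],[[-17,0,-33],0],[[-20,0,-36],0],[[-20,0,-36],0]]' 0 15
python3 look.py k3
```

```text
time: 13.07
tool_pos: [0.578, 0.0119, 0.1471]
tool_rot: [-3.139, -0.001, -2.998]
contact_force: [-2.3, -0.5, 0.4]
opening: 0.0622
grasp pt in holder 37.32049812324881 123.26739652676576 y -0.00354841656630394 [-1.35709834 -0.54991912 -2.08143587] [0.05010713 0.06304203 0.01149717]
```

View pics/k3.png

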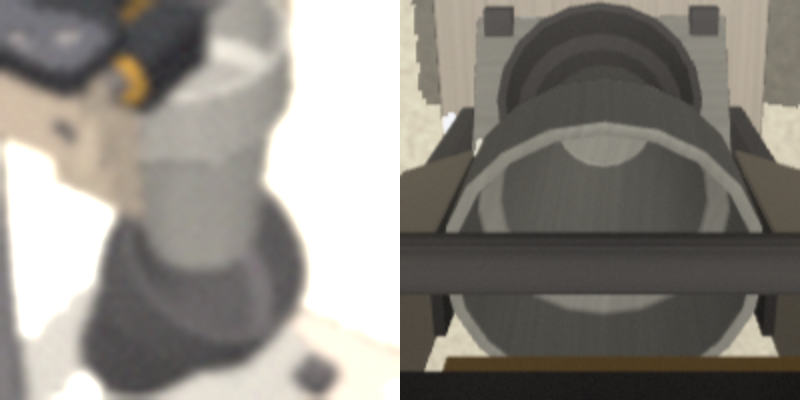

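```bash
python3 -m pendant '[[[0,0,-20],0],[[10,0,-45],0],[[30,0,-50],0],[[65,0,-50],0],[[105,0,-40],0],[[145,0,-20],0],[[165,0,20],0],[[170,0,50],0],[[170,0,60],0],[[170,0,60],0]]' 0 15
python3 - <<'E'
from cupfit import *
cv2.imwrite('pics/m1.png',cv2.resize(robot.read_camera('side')[200:420,280:480,::-1],None,fx=2.7,fy=2.7,interpolation=cv2.INTER_CUBIC))
b=robot.read_camera('wrist')[:,:,::-1];cv2.imwrite('pics/m2.png',b)
E
```

```text
time: 14.0
tool_pos: [0.4075, -0.0124, 0.0848]
tool_rot: [-3.141, -0.005, -2.998]
contact_force: [-1.0, 0.2, -0.8]
opening: 0.062
```

View pics/m1.png

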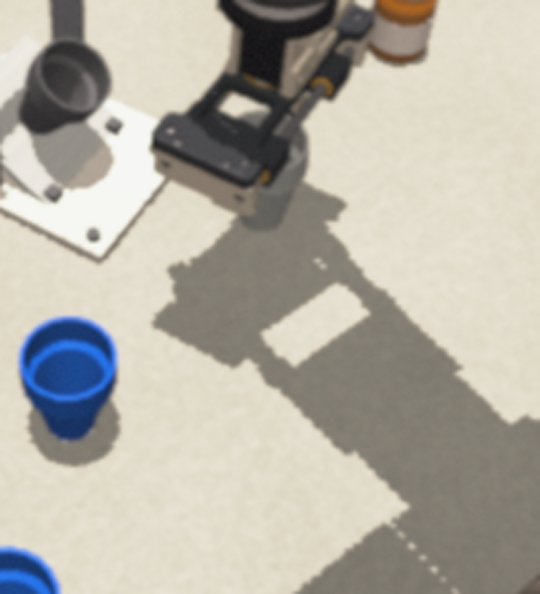

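View pics/m2.png

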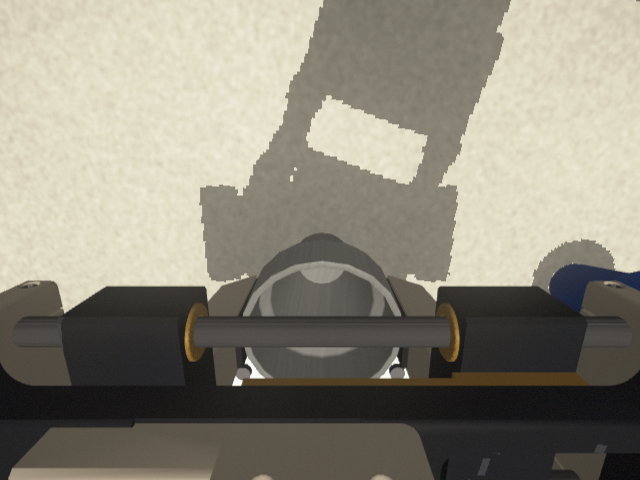

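```bash
python3 -m pendant '[[[0,0,10],0],[[0,0,20],0],[[0,0,29],0],[[0,0,35],0],[[0,0,35],0]]' 0 10;  python3 -m pendant '[[[0,0,3],0],[[0,0,6],0],[[0,0,6],0]]' 0 6
```

```text
time: 14.52
tool_pos: [0.4111, -0.0129, 0.0522]
tool_rot: [-3.139, 0.001, -2.998]
contact_force: [0.2, -0.6, -1.9]
opening: 0.0625
time: 14.77
tool_pos: [0.4114, -0.013, 0.0463]
tool_rot: [-3.139, 0.001, -2.998]
contact_force: [-0.4, 0.1, -1.1]
opening: 0.0622
```

Run:
```python
from cupfit import *
cv2.imwrite('pics/m3.png',cv2.resize(robot.read_camera('side')[230:330,340:440,::-1],None,fx=5,fy=5,interpolation=cv2.INTER_CUBIC))
```

```text
(no output)
```

View pics/m3.png

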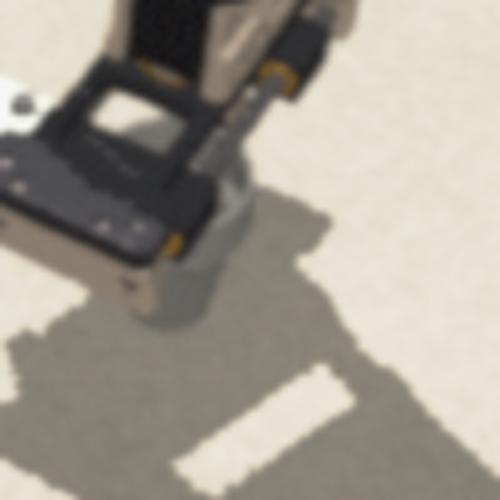

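```bash
python3 -m pendant '[[[0,0,2],0],[[0,0,4],0],[[0,0,5],0],[[0,0,5],0]]' 0 6;  python3 -m pendant '[[[0,0,2],0],[[0,0,3],0],[[0,0,3],0]]'
```

```text
time: 15.15
tool_pos: [0.4111, -0.013, 0.0412]
tool_rot: [-3.139, 0.001, -2.998]
contact_force: [-0.2, -1.2, -1.7]
opening: 0.0626
time: 15.4
tool_pos: [0.411, -0.0129, 0.038]
tool_rot: [-3.139, 0.0, -2.998]
contact_force: [0.2, -0.1, -0.7]
opening: 0.0622
```

```bash
python3 -m pendant '[[[0,0,1.5],0],[[0,0,3],0],[[0,0,3],0]]' 0 6;  python3 -m pendant '[[[0,0,1.5],0],[[0,0,3],0],[[0,0,3],0]]'
```

```text
time: 15.65
tool_pos: [0.4112, -0.013, 0.0351]
tool_rot: [-3.139, 0.001, -2.998]
contact_force: [-0.9, -0.2, 1.0]
opening: 0.0624
time: 15.9
tool_pos: [0.4115, -0.013, 0.0323]
tool_rot: [-3.138, 0.002, -2.998]
contact_force: [-0.2, 0.9, 3.9]
opening: 0.0623
```

```bash
python3 -m pendant '[[[0,0,0],0],[[0,0,0],0],[[0,0,0],0],[[0,0,0],0]]' 0.75 4;  python3 -m pendant '[[[0,0,-15],0],[[0,0,-40],0],[[0,0,-80],0],[[0,0,-120],0],[[0,0,-150],0],[[0,0,-150],0]]' 1
python3 - <<'E'
from cupfit import *
im=robot.read_camera('wrist')[:,:,::-1].copy();C=cam('wrist')
o=robot.observe();cc=np.array([.4115,-.013,.078])
for u,v in proj([cc+.032*np.array([np.cos(a),np.sin(a),0]) for a in np.linspace(0,6.28,50)],C): cv2.circle(im,(int(u+.5),int(v+.5)),1,(0,255,0),-1)
cv2.imwrite('pics/m4.png',im)
E
```

```text
time: 16.23
tool_pos: [0.4115, -0.013, 0.0323]
tool_rot: [-3.138, 0.002, -2.998]
contact_force: [-0.4, 0.0, -0.6]
opening: 0.0689
time: 16.73
tool_pos: [0.4142, -0.0132, 0.1878]
tool_rot: [-3.135, 0.012, -2.997]
contact_force: [1.4, 0.2, -0.1]
opening: 0.092
```

View pics/m4.png

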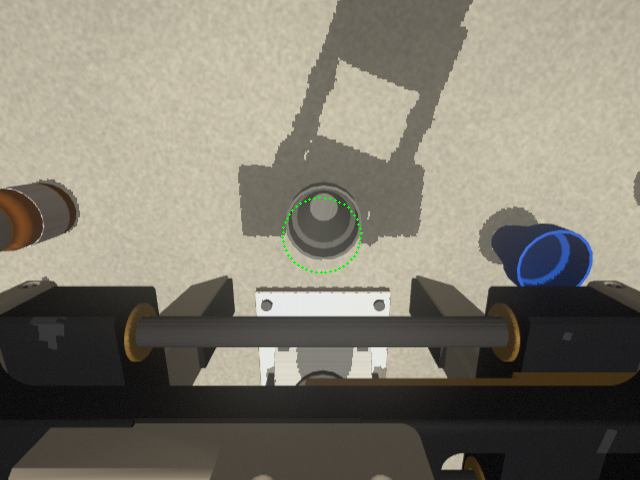

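Run:
```python
from cupfit import *
im=cv2.imread('pics/m4.png');C=cam('wrist')
c0=onplane((323,222),.078,C);print(c0,rel((c0[0],c0[1],.06)))
t=np.linspace(0,6.28,50)
b=robot.read_camera('wrist')[:,:,::-1].copy()
for u,v in proj([c0+.032*np.array([np.cos(a),np.sin(a),0]) for a in t],C): cv2.circle(b,(int(u+.5),int(v+.5)),0,(0,255,0),-1)
cv2.imwrite('pics/m5.png',cv2.resize(b[170:270,270:370],None,fx=5,fy=5))
```

```text
[ 0.3994707  -0.01331734  0.078     ] [ 14.4   2.3 124.9]
```

View pics/m5.png

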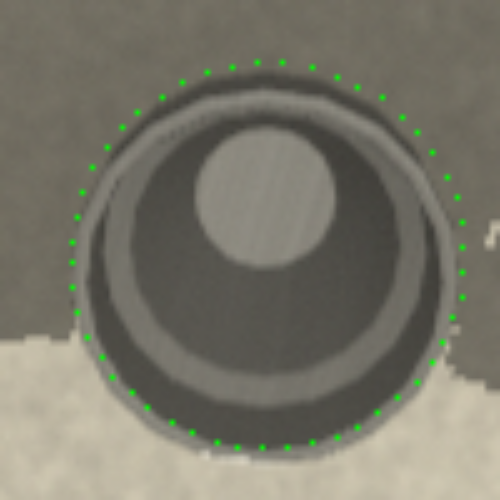

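```bash
python3 - <<'E'
from cupfit import *
C=cam('wrist');c0=onplane((322.7,225.6),.078,C);print(c0,rel((c0[0],c0[1],.06)),robot.observe()['tool_pos'])
E
python3 -m pendant '[[[11,0,20],0],[[11,0,50],0],[[11,0,80],0],[[11,0,90],0],[[11,0,90],0]]' 1
python3 - <<'E'
from cupfit import *
b=robot.read_camera('wrist')[:,:,::-1].copy();C=cam('wrist')
c0=np.array([.402,-.0135,.078]);print(rel((*c0[:2],.06)))
for u,v in proj([c0+.032*np.array([np.cos(a),np.sin(a),0]) for a in np.linspace(0,6.28,50)],C): cv2.circle(b,(int(u+.5),int(v+.5)),0,(0,255,0),-1)
cv2.imwrite('pics/m6.png',cv2.resize(b[200:400,200:440],None,fx=3,fy=3))
E
```

```text
[ 0.40022803 -0.01281996  0.078     ] [ 11.8   2.  123.1] [ 0.41158492 -0.01266071  0.18310739]
time: 17.25
tool_pos: [0.3979, -0.0139, 0.0894]
tool_rot: [-3.141, -0.004, -2.998]
contact_force: [-0.3, -0.5, 0.7]
opening: 0.0918
[-3.   0.3 31. ]
```

View pics/m6.png

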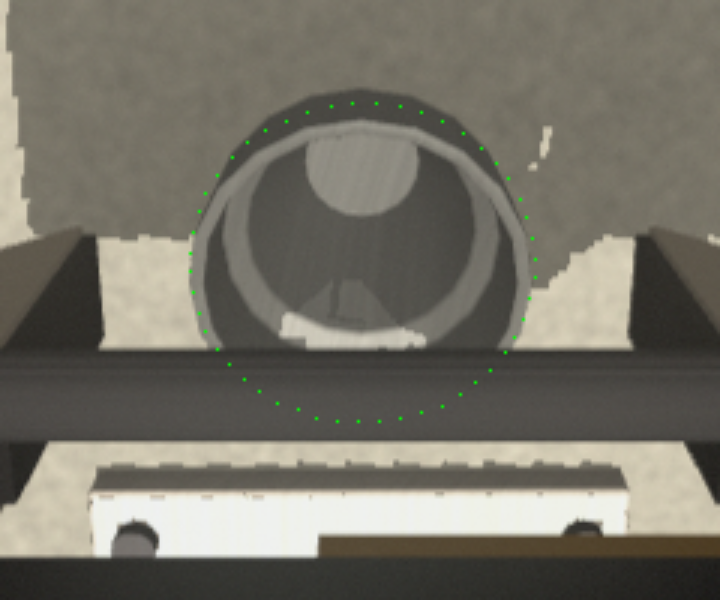

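Run:
```python
from cupfit import *
S=cam('side');T=cam('top')
a=robot.read_camera('side')[:,:,::-1].copy();b=robot.read_camera('top')[:,:,::-1].copy()
def dr(I,C,c0,x,y,w,h,k):
    o=cv2.resize(I[y:y+h,x:x+w],None,fx=k,fy=k,interpolation=cv2.INTER_CUBIC)
    for z,r in((.078,.032),(0,.017)):
      for u,v in proj([np.array([*c0,z])+r*np.array([np.cos(t),np.sin(t),0]) for t in np.linspace(0,6.28,50)],C): cv2.circle(o,(int((u-x+.5)*k),int((v-y+.5)*k)),1,(0,255,0),-1)
    return o
o1=dr(a,S,(.402,-.0135),330,220,100,100,4);o2=dr(b,T,(.402,-.0135),290,220,100,100,4)
cv2.imwrite('pics/m7.png',np.hstack([o1,o2]))
```

```text
(no output)
```

View pics/m7.png

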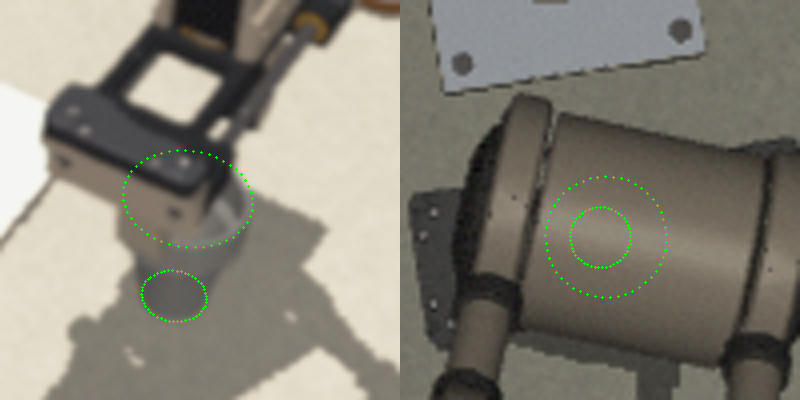

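```bash
python3 -m pendant '[[[-5,0,5],0],[[-5,0,15],0],[[-5,0,24],0],[[-5,0,30],0],[[-5,0,30],0]]' 1
python3 -m pendant '[[[0,0,0],0],[[0,0,0],0],[[0,0,0],0],[[0,0,0],0],[[0,0,0],0],[[0,0,0],0],[[0,0,0],0]]' 0 20
```

```text
time: 17.82
tool_pos: [0.406, -0.0138, 0.0623]
tool_rot: [-3.138, 0.003, -2.998]
contact_force: [-0.4, 0.4, 0.3]
opening: 0.0916
time: 18.4
tool_pos: [0.4062, -0.0139, 0.0626]
tool_rot: [-3.138, 0.003, -2.998]
contact_force: [-0.7, 0.4, 3.1]
opening: 0.0619
```

Run:
```python
from cupfit import *
b=robot.read_camera('wrist')[:,:,::-1].copy()
a=robot.read_camera('side')[:,:,::-1].copy()
cv2.imwrite('pics/m8.png',np.hstack([cv2.resize(b[200:400,200:440],(480,400)),cv2.resize(a[230:310,340:404],(320,400),interpolation=cv2.INTER_CUBIC)]))
print(robot.observe()['torque'])
```

```text
[ 0.21860536 -0.03873851  0.00573982]
```

View pics/m8.png

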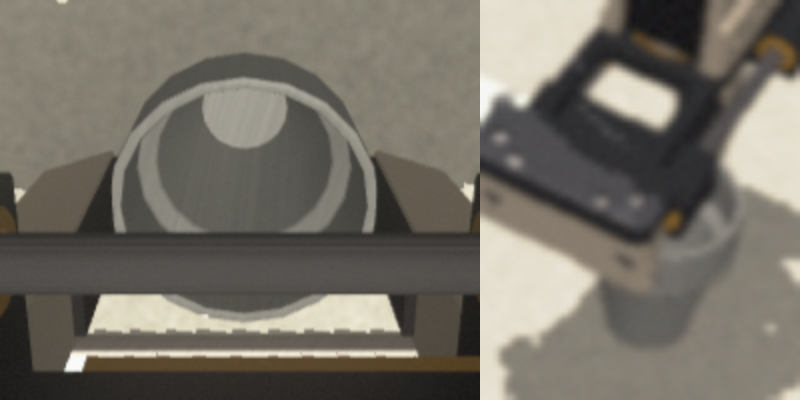

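```bash
python3 -m pendant '[[[0,0,-15],0],[[0,0,-50],0],[[0,0,-90],0],[[0,0,-115],0],[[0,0,-120],0],[[0,0,-120],0]]' 0 20
python3 - <<'E'
from wp import *
o=robot.observe();C=cam('wrist')
b=robot.read_camera('wrist')[:,:,::-1].copy();cv2.imwrite('pics/m9.png',b[200:400,200:440].repeat(2,0).repeat(2,1))
P=onplane((322.5,299.5),o['tool_pos'][2]+.0154,C);print('cup in tool',Rt(o).T@(P-o['tool_pos']))
def t2(px,pz): return tip(px,pz,hp=70,cx=3.5)+[0,0,.006]
for w in [(24,160),(20,130),(10,130),(0,130),(-8,133)]: print(w,rel(t2(*w)))
E
```

```text
time: 19.0
tool_pos: [0.4065, -0.0137, 0.1837]
tool_rot: [-3.137, 0.006, -2.998]
contact_force: [-0.3, 0.1, -2.1]
opening: 0.0622
cup in tool [ 0.00513471  0.00149903 -0.0154404 ]
(24, 160) [-147.5    0.5   -0.4]
(20, 130) [-159.     0.6   27.6]
(10, 130) [-150.3    0.6   32.6]
(0, 130) [-141.6    0.7   37.6]
(-8, 133) [-133.2    0.7   39. ]
```

View pics/m9.png

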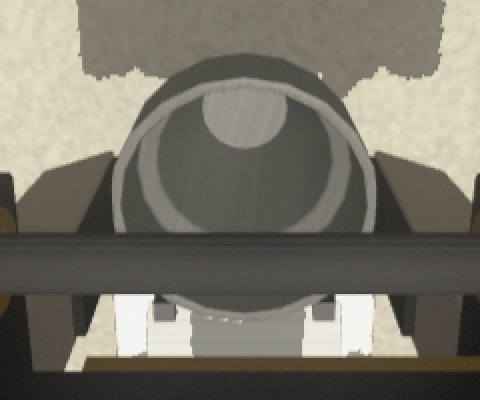

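```bash
python3 -m pendant '[[[-10,0,-15],0],[[-50,0,-25],0],[[-90,0,-25],0],[[-125,0.5,-20],0],[[-147,0.5,-10],0],[[-147,0.5,0],0],[[-151,0.5,9],0],[[-155,0.5,18],0],[[-159,0.5,26],0],[[-159,0.5,27],0]]' 0 20
python3 look.py k4
```

```text
time: 19.88
tool_pos: [0.562, 0.0098, 0.1536]
tool_rot: [-3.139, 0.0, -2.998]
contact_force: [-0.2, -0.3, -2.5]
opening: 0.062
grasp pt in holder 28.477233477696558 138.7025398539117 y -0.08098793404005736 [-0.1087372  -0.08954126 -0.89563414] [ 0.08173007 -0.16360636  0.01304245]
```

View pics/k4.png

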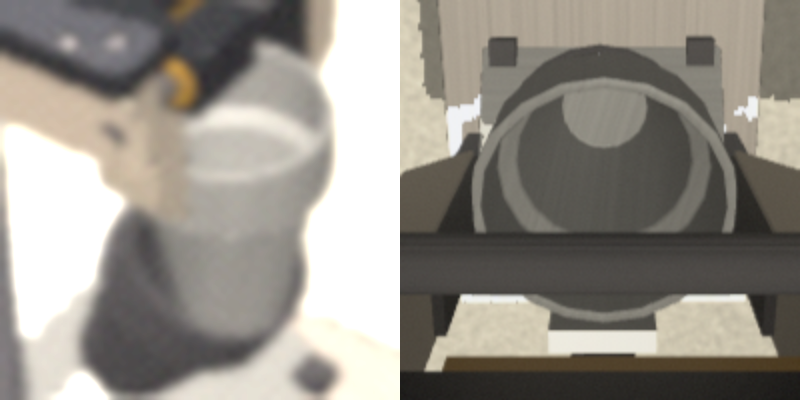

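```bash
python3 -m pendant '[[[3,0,1.5],0],[[6,0,3],0],[[9,0,4.5],0],[[12,0,6],0],[[15,0,7],0],[[18,0,8],0],[[21,0,9],0],[[24,0,9.5],0],[[27,0,10],0],[[27,0,10],0]]' 0 20
python3 look.py k5
```

```text
time: 20.82
tool_pos: [0.535, 0.0057, 0.1452]
tool_rot: [-3.138, 0.001, -2.998]
contact_force: [2.8, 0.2, 2.7]
opening: 0.0621
grasp pt in holder -0.4094593112465077 143.54576317283764 y -0.1697212207021348 [0.82849522 0.29008464 1.94456046] [ 0.15425064 -0.49952861 -0.01085755]
```

View pics/k5.png

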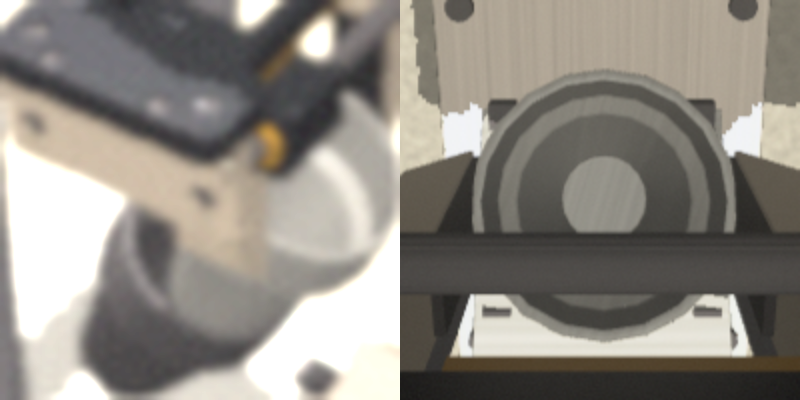

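```bash
python3 -c "
from cupfit import *
print('now');fit(257.5,387.5,236,(301.5,343,278,319.5))
" ; sed -n 1,12p cupfit.py >/dev/null
python3 - <<'E'
from wp import *
# calibrate fit bias with vertical cup (k4 picture): rim 473..737, top 78; floor 562..648, centre y ~105
E
```

```text
now
res [-0.2  0.2 -0.   0.6 -0.6  0.3 -0.3] tilt toward robot 25.5 lateral 0.1 origin holder xyz [-13.1   1.2  57.2]
```

```bash
python3 -c "
from cupfit import *
fit(256.5,388.5,239.5,(301.5,343.5,232,274))
"
```

```text
res [-0.4  0.4 -0.1  0.4 -0.4  1.5 -1.4] tilt toward robot -0.3 lateral 0.0 origin holder xyz [-44.7   1.3  70.1]
```

```bash
python3 -m pendant '[[[2,0,0],0],[[4,0,0],0],[[6,0,0.5],0],[[8,0,0.5],0],[[8,0,0.5],0]]' 0 20
python3 look.py k6
```

```text
time: 21.33
tool_pos: [0.5267, 0.0046, 0.1444]
tool_rot: [-3.139, 0.0, -2.998]
contact_force: [2.4, 0.1, 0.0]
opening: 0.0619
grasp pt in holder -8.092929394120006 147.14229343141162 y -0.12542677622993242 [ 1.94575587 -0.69687588 -0.76869095] [ 0.16234973 -0.54114872 -0.00227967]
```

View pics/k6.png

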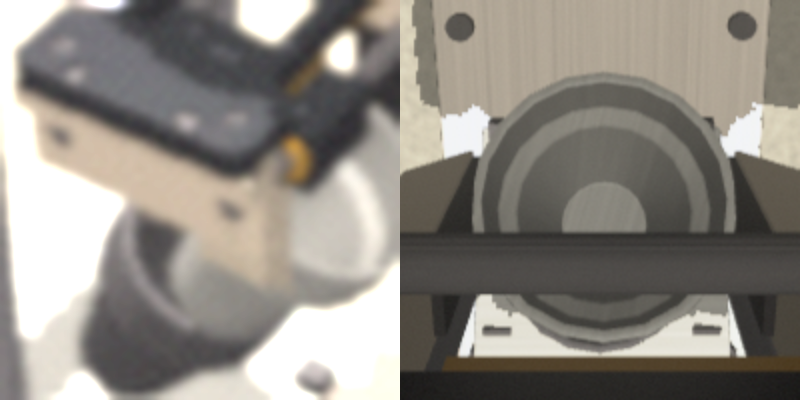

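```bash
python3 -c "
from cupfit import *
fit(257,387.5,236.5,(301,343.5,291,333))
"
```

```text
res [-0.2  0.2 -0.   0.8 -0.8  0.2 -0.2] tilt toward robot 32.9 lateral -0.1 origin holder xyz [-11.3   1.3  61.3]
```

```bash
python3 -m pendant '[[[-4,0,-2],0],[[-8,0,-4],0],[[-11,0,-5],0],[[-13,0,-1],0],[[-15,0,3],0],[[-17,0,6],0],[[-19,0,9],0],[[-21,0,11],0],[[-21,0,11],0]]' 0 20
python3 look.py k7
```

```text
time: 22.18
tool_pos: [0.5476, 0.0077, 0.1327]
tool_rot: [-3.139, -0.001, -2.998]
contact_force: [0.0, 0.7, -1.1]
opening: 0.0619
grasp pt in holder 4.490215101630646 127.00002047703305 y -0.07115556478870175 [ 0.07044766 -0.70609273 -1.56503339] [ 0.12934417 -0.04071412  0.02339378]
```

View pics/k7.png

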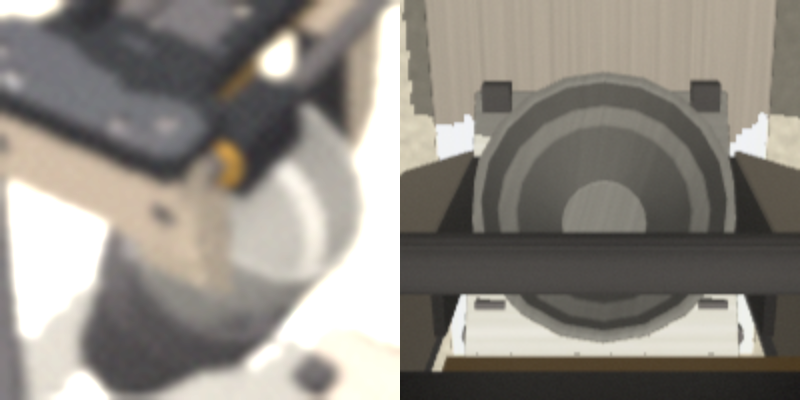

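```bash
python3 -m pendant '[[[-1.5,0,2.5],0],[[-3,0,5],0],[[-4.5,0,7.5],0],[[-6,0,10],0],[[-6,0,10],0]]' 0 20
python3 look.py k8
```

```text
time: 22.7
tool_pos: [0.5531, 0.0082, 0.1224]
tool_rot: [-3.139, -0.002, -2.998]
contact_force: [-0.7, -1.2, -4.3]
opening: 0.062
grasp pt in holder 4.052598901326853 115.12800765140312 y -0.21637814438774106 [-1.78091885 -2.37424628 -3.69699736] [-0.29026998  0.31109199 -0.05972847]
```

View pics/k8.png

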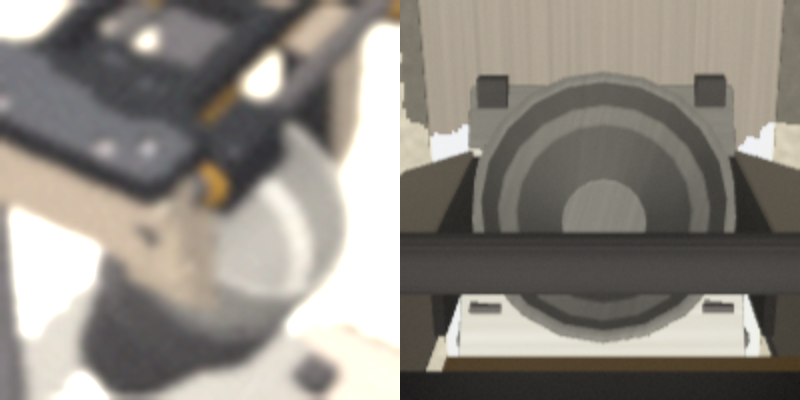

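```bash
python3 -m pendant '[[[-1,0,1.5],0],[[-2,0,3],0],[[-2.5,0,4.5],0],[[-2.5,0,4.5],0]]' 0 12
python3 look.py k9
```

```text
time: 23.13
tool_pos: [0.5554, 0.0082, 0.1179]
tool_rot: [-3.138, -0.002, -2.998]
contact_force: [-2.7, -4.4, -2.1]
opening: 0.0623
grasp pt in holder 3.750611748485447 109.88583285687676 y -0.5180674572802169 [-2.33752627 -4.82534843 -2.82287137] [-0.69926668  0.41920379 -0.03630205]
```

View pics/k9.png

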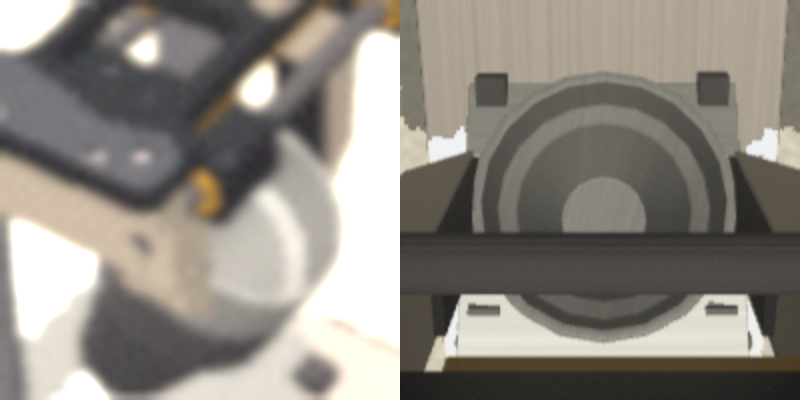

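```bash
python3 -m pendant '[[[0,-0.7,0],0],[[0.5,-1.3,0],0],[[0.5,-1.3,0],0]]' 0 12
python3 look.py k10; python3 -c "
from h import *
cv2.imwrite('pics/k10s.png',cv2.resize(robot.read_camera('side')[130:270,220:360,::-1],(600,600),interpolation=cv2.INTER_CUBIC))"
```

```text
time: 23.48
tool_pos: [0.5556, 0.0073, 0.1182]
tool_rot: [-3.139, -0.001, -2.998]
contact_force: [-0.8, -0.7, -2.3]
opening: 0.0625
grasp pt in holder 3.7764534952415474 110.08784776719223 y -1.5405056687745766 [ 0.15205907  0.77075625 -1.00036168] [ 0.15079969 -0.00286592  0.0155107 ]
```

View pics/k10s.png

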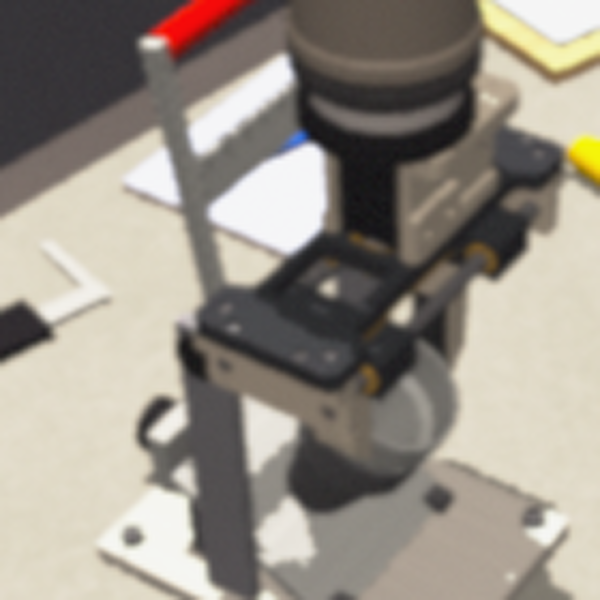

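```bash
python3 -m pendant '[[[-0.5,0,1],0],[[-1.5,0,2.5],0],[[-2,0,4],0],[[-2,0,4],0]]' 0 12; python3 look.py k11
```

```text
time: 23.97
tool_pos: [0.5575, 0.0075, 0.1156]
tool_rot: [-3.138, -0.001, -2.998]
contact_force: [-5.5, -1.4, 9.3]
opening: 0.062
grasp pt in holder 4.171226604344454 106.8555446506655 y -1.5729522805258915 [-5.04147863 -0.49196249  9.6591057 ] [0.11448028 0.91397246 0.03407227]
```

View pics/k11.png

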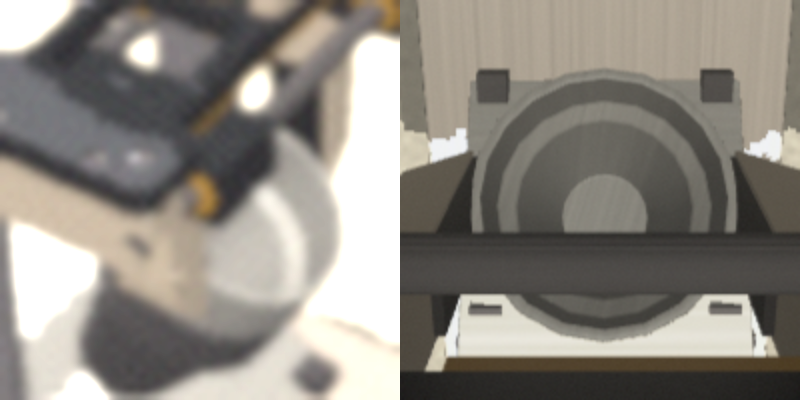

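```bash
python3 -c "
from cupfit import *
fit(256.5,388.5,235.5,(301,344,287.5,330.5))
S=cam('side')
W=lambda P:np.c_[O[0]+c*P[:,0]-s*P[:,1],O[1]+s*P[:,0]+c*P[:,1],P[:,2]]
def cuppts(hx,hy,hz,tilt):
    a=np.radians(tilt);ax=np.array([-np.sin(a),0,np.cos(a)]);u=np.array([np.cos(a),0,np.sin(a)]);v=np.array([0,1,0])
    o=np.array([.866*hx-.5*hz,hy,40+.5*hx+.866*hz]);t=np.linspace(0,6.28,60)
    return W(np.vstack([o+z*ax+r*(np.cos(t)[:,None]*u+np.sin(t)[:,None]*v) for z,r in((78,32),(54,32),)])/1000)
s0=robot.read_camera('side')[:,:,::-1]
L=[]
for hz in (26,31):
    a=cv2.resize(s0[190:250,275:335],(400,400),interpolation=cv2.INTER_LANCZOS4)
    for u,v in proj(cuppts(0,-1,hz,30),S): cv2.circle(a,(int((u-275+.5)*6.667),int((v-190+.5)*6.667)),1,(0,255,0),-1)
    L.append(a)
cv2.imwrite('pics/k12.png',np.hstack(L))
"
```

```text
res [-0.3  0.3 -0.   1.  -1.   0.6 -0.5] tilt toward robot 31.1 lateral -0.1 origin holder xyz [-1.1  0.1 23.1]
```

View pics/k12.png

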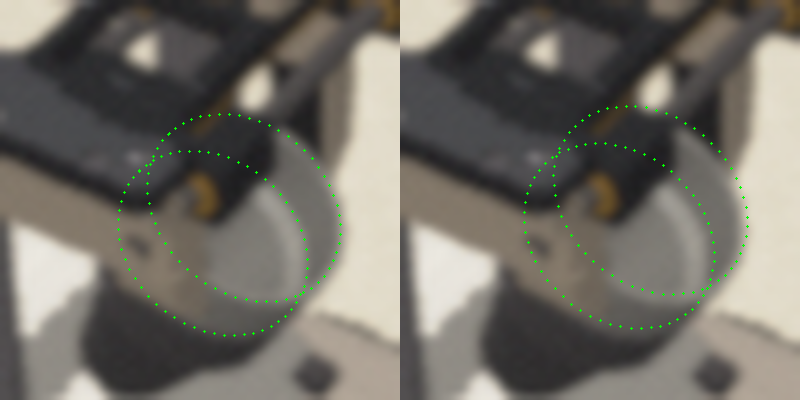

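```bash
python3 -m pendant '[[[0,0,-0.5],0],[[0,0,-0.5],0],[[0,0,-0.5],0],[[0,0,-0.5],0]]' 0.76 5; python3 look.py k13; python3 -m pendant '[[[0,0,-8],0],[[2,0,-25],0],[[10,0,-45],0],[[25,0,-70],0],[[45,0,-95],0],[[65,0,-100],0],[[65,0,-100],0]]'
python3 - <<'E'
from cupfit import *
w=robot.read_camera('wrist')[:,:,::-1]
s0=robot.read_camera('side')[:,:,::-1];S=cam('side')
W=lambda P:np.c_[O[0]+c*P[:,0]-s*P[:,1],O[1]+s*P[:,0]+c*P[:,1],P[:,2]]
def cuppts(hx,hy,hz,tilt):
    a=np.radians(tilt);ax=np.array([-np.sin(a),0,np.cos(a)]);u=np.array([np.cos(a),0,np.sin(a)]);v=np.array([0,1,0])
    o=np.array([.866*hx-.5*hz,hy,40+.5*hx+.866*hz]);t=np.linspace(0,6.28,60)
    return W(np.vstack([o+z*ax+r*(np.cos(t)[:,None]*u+np.sin(t)[:,None]*v) for z,r in((78,32),(54,32),)])/1000)
a=cv2.resize(s0[190:250,275:335],(400,400),interpolation=cv2.INTER_LANCZOS4);b=a.copy()
for u,v in proj(cuppts(0,-1,26,30),S): cv2.circle(a,(int((u-275+.5)*6.667),int((v-190+.5)*6.667)),1,(0,255,0),-1)
cv2.imwrite('pics/k14.png',np.hstack([a,b]))
cv2.imwrite('pics/k15.png',w)
E
```

```text
time: 24.45
tool_pos: [0.5578, 0.0075, 0.1161]
tool_rot: [-3.138, 0.0, -2.998]
contact_force: [-1.1, 0.3, -0.6]
opening: 0.0695
grasp pt in holder 4.391074320119877 107.11550869061894 y -1.5551969696777157 [-0.82374188  0.1212874  -0.0010644 ] [ 0.17530818 -0.09274393  0.03816788]
time: 25.13
tool_pos: [0.4917, -0.0017, 0.2187]
tool_rot: [-3.137, 0.002, -2.998]
contact_force: [0.5, 0.7, -0.9]
opening: 0.0699
```

View pics/k14.png

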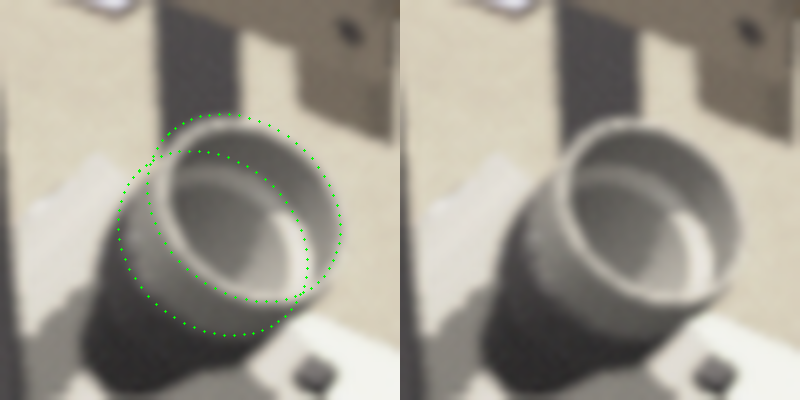

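View pics/k15.png

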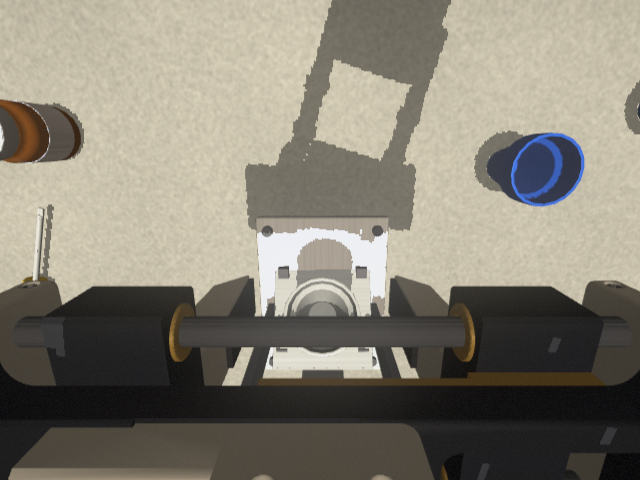

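```bash
python3 -m pendant '[[[0,0,-40],7],[[0,0,-80],14],[[0,0,-120],21],[[0,0,-150],28],[[0,0,-150],35],[[0,0,-150],42],[[0,0,-150],49],[[0,0,-150],56],[[0,0,-150],63],[[0,0,-150],70]]' 0.65 10
python3 - <<'E'
from wp import *
def bar(th):
    hx=75-140*np.cos(th);hz=112+140*np.sin(th);x=.866*hx-.5*hz;z=40+.5*hx+.866*hz
    return np.array([O[0]+c*x/1000,O[1]+s*x/1000,z/1000])
b=bar(2.25);print(b,rel(b+[0,0,.05]),np.degrees(robot.observe()['tool_rot'][2]),robot.observe()['qpos'])
S=cam('side');a=robot.read_camera('side')[:,:,::-1].copy()
d=np.array([-s,c,0])*.045
for q in(b+d,b,b-d):
    u,v=proj(q,S)[0];cv2.circle(a,(int(u+.5),int(v+.5)),1,(0,255,0),-1)
cv2.imwrite('pics/y1.png',cv2.resize(a[90:290,220:420],None,fx=3,fy=3))
E
```

```text
time: 26.07
tool_pos: [0.494, -0.0009, 0.3658]
tool_rot: [-3.141, 0.003, 2.057]
contact_force: [0.4, 0.3, 0.1]
opening: 0.0597
[0.63694482 0.02027625 0.31279775] [-48.1 136.2   3. ] 117.87992469845092 [-0.15499511  0.21294415  1.32435498 -0.00311312  1.60331984 -0.64169267]
```

View pics/y1.png

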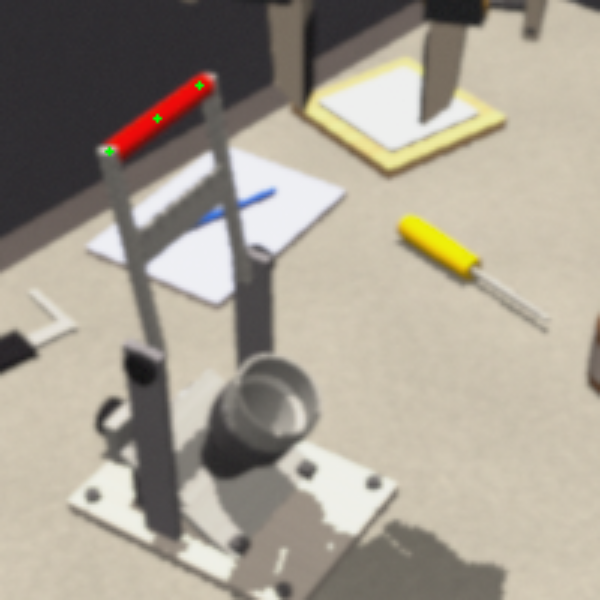

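```bash
python3 -m pendant '[[[-5,15,0],7],[[-18,50,0],14],[[-32,88,0],20],[[-44,122,0],20],[[-48,136,0],20],[[-48,136,0],20]]'
python3 - <<'E'
from wp import *
def bar(th):
    hx=75-140*np.cos(th);hz=112+140*np.sin(th);x=.866*hx-.5*hz;z=40+.5*hx+.866*hz
    return np.array([O[0]+c*x/1000,O[1]+s*x/1000,z/1000])
print(rel(bar(2.25)-[0,0,.016]),np.degrees(robot.observe()['tool_rot'][2]))
S=cam('side');cv2.imwrite('pics/y2.png',cv2.resize(robot.read_camera('side')[50:250,200:400,::-1],None,fx=3,fy=3))
E
```

```text
time: 26.62
tool_pos: [0.6397, 0.0198, 0.362]
tool_rot: [-3.138, 0.002, 1.704]
contact_force: [-0.2, 0.5, -0.3]
opening: 0.0597
[ 0.9 -2.5 65.2] 97.6572738034873
```

View pics/y2.png

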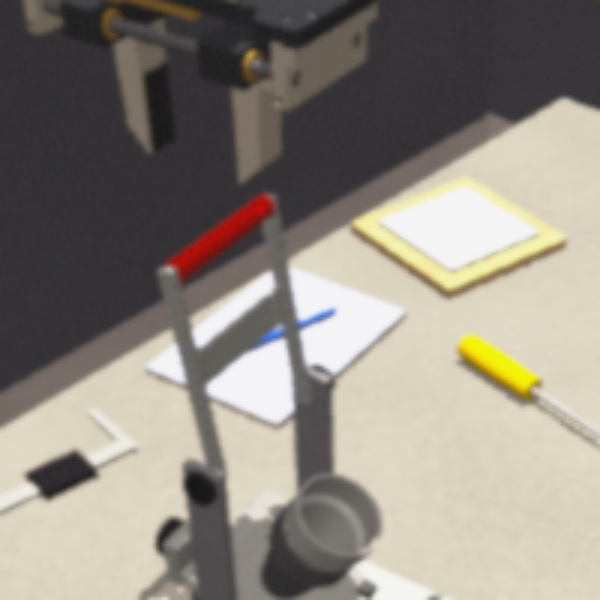

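Fingers straddle the bar from above. Descend and grip.

```bash
python3 -m pendant '[[[1,-2.5,20],0],[[1,-2.5,40],0],[[1,-2.5,56],0],[[1,-2.5,64],0],[[1,-2.5,64],0]]'
python3 -m pendant '[[[0,0,0],0],[[0,0,0],0],[[0,0,0],0],[[0,0,0],0],[[0,0,0],0],[[0,0,0],0],[[0,0,0],0]]' 0 12
python3 - <<'E'
from wp import *
def bar(th):
    hx=75-140*np.cos(th);hz=112+140*np.sin(th);x=.866*hx-.5*hz;z=40+.5*hx+.866*hz
    return np.array([O[0]+c*x/1000,O[1]+s*x/1000,z/1000])
b0=bar(2.25);R=Rt(robot.observe())
for th in np.arange(2.2,-.01,-.1): print(round(th,2),(R.T@(bar(th)-b0)*1000).round(1))
E
```

```text
time: 27.08
tool_pos: [0.6339, 0.02, 0.2975]
tool_rot: [-3.135, 0.002, 1.705]
contact_force: [-0.6, 0.6, 0.4]
opening: 0.0596
time: 27.67
tool_pos: [0.634, 0.02, 0.2976]
tool_rot: [-3.135, 0.002, 1.705]
contact_force: [0.8, 0.3, 0.9]
opening: 0.0176
2.2 [-0.  -6.9 -0.9]
2.1 [ -0.1 -20.9  -1.5]
2.0 [ -0.2 -34.9  -0.8]
1.9 [ -0.3 -48.7   1.3]
1.8 [ -0.4 -62.3   4.8]
1.7 [ -0.4 -75.4   9.6]
1.6 [ -0.5 -88.   15.7]
1.5 [ -0.6 -99.9  23. ]
1.4 [  -0.6 -111.1   31.5]
1.3 [  -0.7 -121.3   41. ]
1.2 [  -0.7 -130.5   51.6]
1.1 [  -0.7 -138.7   62.9]
1.0 [  -0.7 -145.6   75.1]
0.9 [  -0.8 -151.3   87.9]
0.8 [  -0.8 -155.7  101.2]
0.7 [  -0.8 -158.7  114.8]
0.6 [  -0.7 -160.4  128.7]
0.5 [  -0.7 -160.7  142.7]
0.4 [  -0.7 -159.6  156.6]
0.3 [  -0.7 -157.1  170.4]
0.2 [  -0.6 -153.2  183.9]
0.1 [  -0.6 -148.   196.9]
-0.0 [  -0.5 -141.5  209.3]
```

```bash
python3 -m pendant '[[[0,0,0],0],[[0,0,0],0]]' 0 12
python3 -m pendant '[[[0,-7,-1],0],[[0,-21,-1.5],0],[[0,-35,-1],0],[[0,-49,1],0],[[0,-62,5],0],[[0,-75,9.5],0],[[0,-88,15.5],0],[[0,-88,15.5],0]]'
python3 - <<'E'
from wp import *
cv2.imwrite('pics/y3.png',cv2.resize(robot.read_camera('side')[50:250,200:400,::-1],None,fx=3,fy=3))
E
```

```text
time: 27.83
tool_pos: [0.6338, 0.02, 0.2976]
tool_rot: [-3.134, 0.002, 1.705]
contact_force: [-0.3, -0.2, 0.0]
opening: 0.0135
time: 28.5
tool_pos: [0.5442, 0.0074, 0.2826]
tool_rot: [-3.133, 0.003, 1.704]
contact_force: [-2.8, -2.5, -0.3]
opening: 0.0132
```

View pics/y3.png

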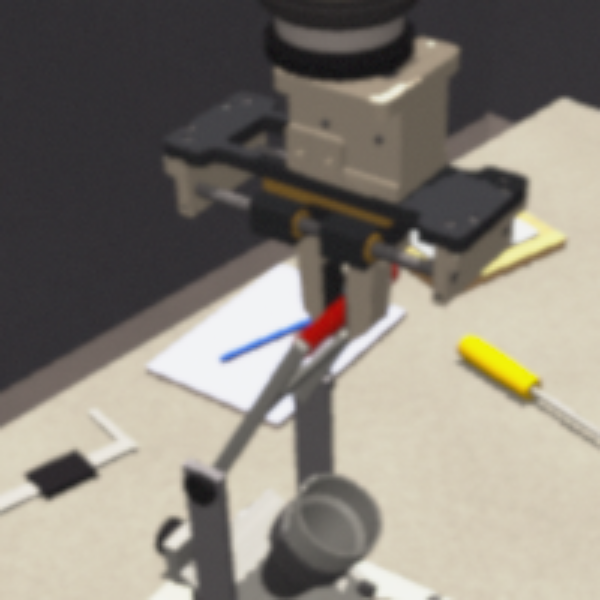

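```bash
python3 -m pendant '[[[0,-12,7],0],[[0,-23,16],0],[[0,-33,25],0],[[0,-42.5,36],0],[[0,-51,47],0],[[0,-57.5,59.5],0],[[0,-63,72],0],[[0,-67.5,85.5],0],[[0,-70.5,99],0],[[0,-70.5,99],0]]'
python3 - <<'E'
from wp import *
cv2.imwrite('pics/y4.png',cv2.resize(robot.read_camera('side')[110:310,220:420,::-1],None,fx=3,fy=3))
E
```

```text
time: 29.38
tool_pos: [0.4752, -0.0021, 0.1832]
tool_rot: [-3.134, 0.002, 1.704]
contact_force: [4.6, -0.4, -4.9]
opening: 0.0136
```

View pics/y4.png

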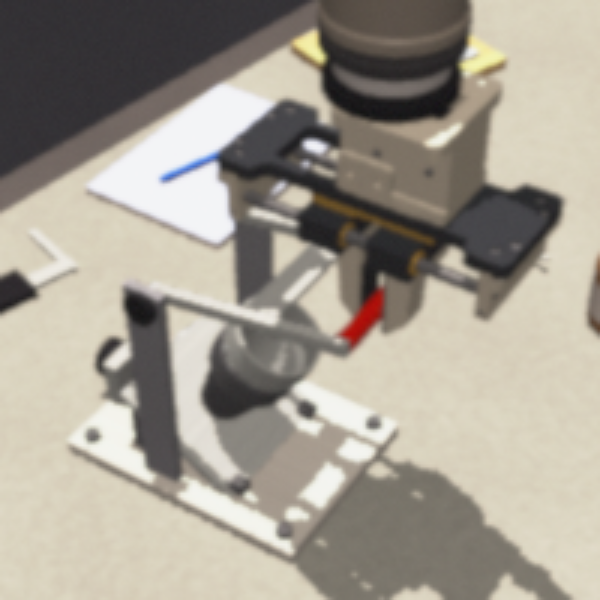

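```bash
python3 -m pendant '[[[0,-1.5,14],0],[[0,-2,28],0],[[0,-1,42],0],[[0,1.5,55.5],0],[[0,5.5,69],0],[[0,9,78],0],[[0,9,78],0]]'
python3 - <<'E'
from wp import *
cv2.imwrite('pics/y5.png',cv2.resize(robot.read_camera('side')[110:310,220:420,::-1],None,fx=3,fy=3))
E
```

```text
time: 30.02
tool_pos: [0.4842, -0.0008, 0.1045]
tool_rot: [-3.132, 0.001, 1.704]
contact_force: [1.5, 0.4, -3.7]
opening: 0.0137
```

View pics/y5.png

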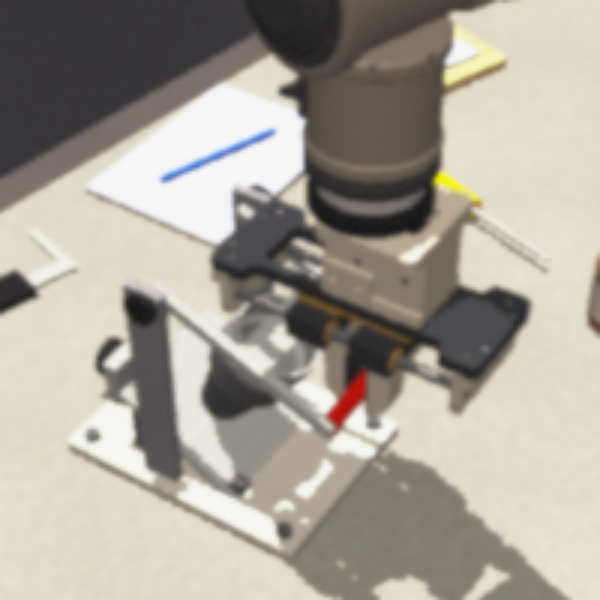

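```bash
python3 -m pendant '[[[0,0,0],0],[[0,0,0],0],[[0,0,0],0]]' 0.27 5
python3 -m pendant '[[[0,0,-12],0],[[0,0,-28],0],[[0,2,-45],0],[[0,4,-50],0],[[0,4,-50],0],[[0,4,-50],0],[[0,4,-50],0]]' 0 10
python3 - <<'E'
from wp import *
def bar(th):
    hx=75-140*np.cos(th);hz=112+140*np.sin(th);x=.866*hx-.5*hz;z=40+.5*hx+.866*hz
    return np.array([O[0]+c*x/1000,O[1]+s*x/1000,z/1000])
S=cam('side');a=robot.read_camera('side')[:,:,::-1].copy()
d=np.array([-s,c,0])*.045
for th in(0,.1): print(bar(th),rel(bar(th)+[0,0,.007]))
for th,k in((0,(0,255,0)),(.1,(255,0,0))):
  for q in(bar(th)+d,bar(th),bar(th)-d):
    u,v=proj(q,S)[0];cv2.circle(a,(int(u+.5),int(v+.5)),1,k,-1)
cv2.imwrite('pics/y6.png',cv2.resize(a[190:290,260:380],None,fx=6,fy=6))
E
```

```text
time: 30.32
tool_pos: [0.4842, -0.0009, 0.1059]
tool_rot: [-3.133, 0.002, 1.704]
contact_force: [0.1, 0.8, 0.3]
opening: 0.0242
time: 30.9
tool_pos: [0.4879, -0.0002, 0.155]
tool_rot: [-3.132, 0.001, 1.704]
contact_force: [0.6, 0.1, 0.3]
opening: 0.0009
[4.95408646e-01 3.30703657e-04 1.04492000e-01] [-0.4  8.  43.4]
[ 0.48908845 -0.00055995  0.11694551] [-0.5  1.5 31. ]
```

View pics/y6.png

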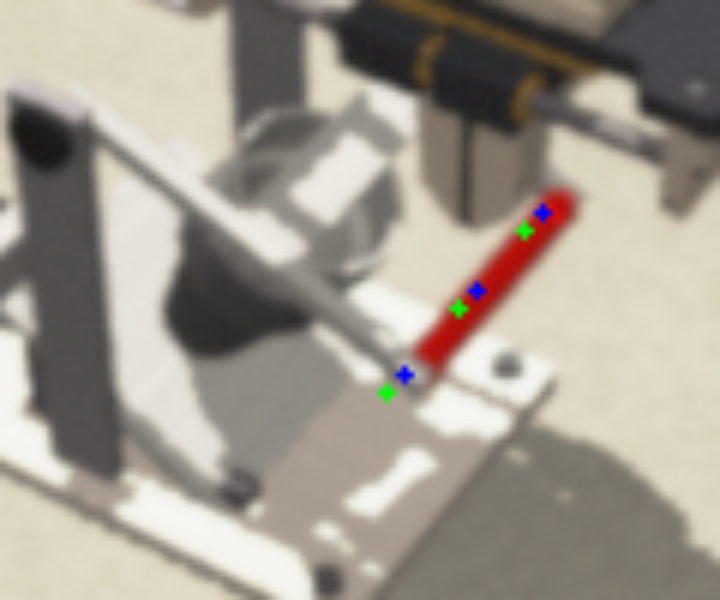

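```bash
python3 -m pendant '[[[0,1,12],0],[[0,2,24],0],[[0,3,30],0],[[0,5,34],0],[[0,6,38],0],[[0,7,41],0],[[0,8,43],0],[[0,8,43],0]]' 0 10
```

```text
time: 31.62
tool_pos: [0.4956, 0.0008, 0.1118]
tool_rot: [-3.132, 0.001, 1.704]
contact_force: [-0.2, 0.0, 0.3]
opening: 0.0006
```

```bash
python3 -m pendant '[[[0,0.5,1.5],0],[[0,1,3],0],[[0,1,3],0]]' 0 10;  python3 -m pendant '[[[0,0.5,1],0],[[0,1,2],0],[[0,1,2],0]]'
python3 - <<'E'
from wp import *
cv2.imwrite('pics/y7.png',cv2.resize(robot.read_camera('side')[190:290,260:380,::-1],None,fx=6,fy=6))
E
```

```text
time: 31.87
tool_pos: [0.496, 0.0008, 0.1111]
tool_rot: [-3.131, 0.002, 1.705]
contact_force: [-8.4, -0.4, 21.5]
opening: 0.0006
time: 32.12
tool_pos: [0.4963, 0.0008, 0.111]
tool_rot: [-3.131, 0.002, 1.705]
contact_force: [-8.3, -0.2, 20.1]
opening: 0.0005
```

View pics/y7.png

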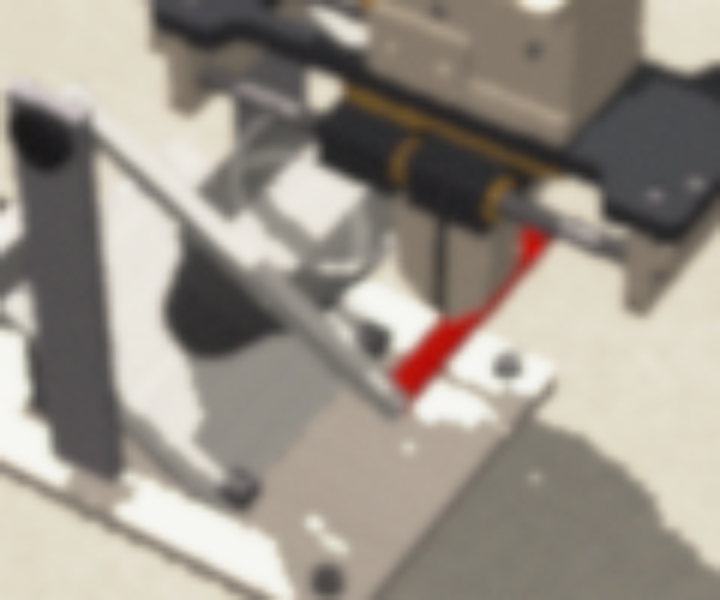

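```bash
python3 -m pendant '[[[0,0,-5],0],[[0,0,-25],0],[[0,-20,-60],0],[[0,-60,-100],0],[[0,-90,-120],0],[[0,-90,-120],0]]'
python3 - <<'E'
from wp import *
def bar(th):
    hx=75-140*np.cos(th);hz=112+140*np.sin(th);x=.866*hx-.5*hz;z=40+.5*hx+.866*hz
    return np.array([O[0]+c*x/1000,O[1]+s*x/1000,z/1000])
S=cam('side');T=cam('top');a=robot.read_camera('side')[:,:,::-1].copy();f=a.copy()
d=np.array([-s,c,0])*.045
W=lambda P:np.c_[O[0]+c*P[:,0]-s*P[:,1],O[1]+s*P[:,0]+c*P[:,1],P[:,2]]
g=np.radians(30);ax=np.array([-np.sin(g),0,np.cos(g)]);u_=np.array([np.cos(g),0,np.sin(g)]);v_=np.array([0,1,0]);o=np.array([-13,0,62.5]);t=np.linspace(0,6.28,60)
R=W((o+78*ax+32*(np.cos(t)[:,None]*u_+np.sin(t)[:,None]*v_))/1000)
k=6
z=cv2.resize(a[190:290,260:380],None,fx=k,fy=k,interpolation=cv2.INTER_CUBIC)
for q in [bar(0)+d,bar(0),bar(0)-d]+list(R):
    u,v=proj(q,S)[0];cv2.circle(z,(int((u-260+.5)*k),int((v-190+.5)*k)),2,(0,255,0),-1)
cv2.imwrite('pics/y8.png',z);cv2.imwrite('pics/y9.png',f)
print(robot.observe()['contact_force'])
E
```

```text
time: 32.67
tool_pos: [0.4061, -0.0111, 0.2356]
tool_rot: [-3.134, 0.004, 1.705]
contact_force: [1.3, 0.5, 0.2]
opening: 0.0005
[-0.64150183  0.75195849  0.73985001]
```

View pics/y8.png

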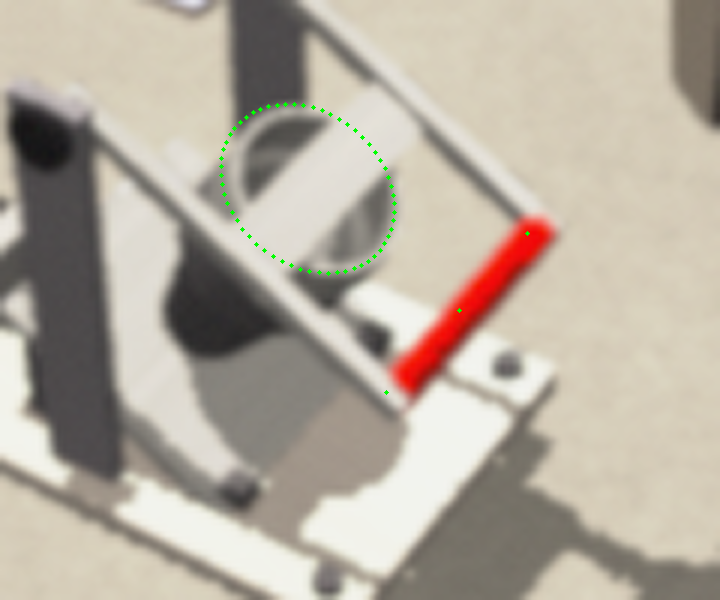

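View pics/y9.png

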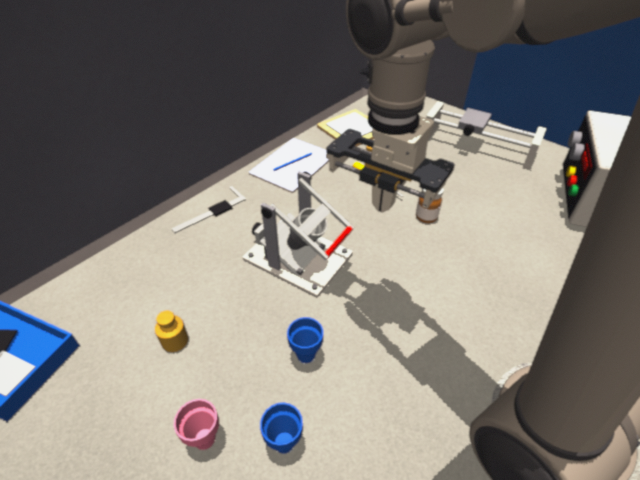

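```bash
python3 -c "
from cell import robot
print(robot.hand_in(), robot.observe()['time'])"
```

```text
the job is handed in; nothing more can be done
the job is handed in; nothing more can be done
```

The steel cup is nested mouth up in the dark heater cup, and the yoke is down over it against a hard stop. I handed the job in at about 32.7 s.

**What I did:**
- I first swung the yoke back to its upper stop to make room for the gripper.
- The first attempt to insert the cup slipped in the grip. I set the cup upright on the table, gripped it higher, tilted it against the heater cup's near rim, and lowered it in along the tilted axis until it seated. Only then did I open the fingers.
- I then gripped the red bar and swung the yoke down, and finished by pressing on the bar with closed fingers.

**Last checks:**
- **Cup:** before release, the seating reaction was about 10 N along the holder's axis. In the side camera the rim matches a fully nested model to about one or two pixels. The wrist-camera fit put the cup at 23 mm, against 26 mm for full nesting. It had read about 4 mm low in an earlier check, so the two agree to about 1 mm.
- **Yoke:** it stopped hard at about 21 N with the fingertips at 111 mm. The calculated height with the yoke fully down is 111.5 mm. The bar shows about 2 pixels from its predicted place in the side camera, as it did before the press, so I take that as calibration error.
- **Bystanders:** the weight is where it was at the start in the last side picture. The jar and screwdriver are partly behind the gripper there, but nothing came near them. The blue and pink cups have not moved.
- **Robot:** the hand was clear of everything.

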